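# Shut the sachet tins and put them away in their trays

### The job

The baking is done: shut the hinged lids of the three sachet tins (red, yellow and blue) and put each tin away, upright, in the storage tray of its own colour, so that it stands flat on the tray's floor with its lid fully shut. Set the tins down rather than dropping them, and do not shift or knock over the glass measuring jug.

Things in the scene. Friction and masses are not known exactly. Their poses are not given: they have to be found in the camera images.
- tin_red_mid (a point): Centre of the red sachet tin, a loose oblong box standing on the counter, about 0.35 kg, closed size 70 (x) x 46 (y) x 56 mm high; this point is its middle, 28 mm above its underside (measured with the lid shut). z is up. Its hinge line runs along y, 35 mm from this point towards +x and 22 mm above it. The x and y faces are plain; grasp it across the 46 mm width.
- tin_red_lid (a joint): Lid of the red tin, in rad: 0 is shut, about 1.57 is straight up, stop at 1.75. A flat red plate 70 x 46 x 6 mm hinged on the tin's +x top edge (50 mm above the tin's underside); shut, its upper face is 56 mm above the underside. The hinge has slight friction: the lid stays at any angle and is swung shut by a push of about half a newton at its free edge, from the +x side over towards -x and then down. No latch.
- tin_yellow_mid (a point): Centre of the yellow sachet tin, a loose oblong box standing on the counter, about 0.35 kg, closed size 70 (x) x 46 (y) x 56 mm high; this point is its middle, 28 mm above its underside (measured with the lid shut). z is up. Its hinge line runs along y, 35 mm from this point towards +x and 22 mm above it. The x and y faces are plain; grasp it across the 46 mm width.
- tin_yellow_lid (a joint): Lid of the yellow tin, in rad: 0 is shut, about 1.57 is straight up, stop at 1.75. A flat yellow plate 70 x 46 x 6 mm hinged on the tin's +x top edge (50 mm above the tin's underside); shut, its upper face is 56 mm above the underside. The hinge has slight friction: the lid stays at any angle and is swung shut by a push of about half a newton at its free edge, from the +x side over towards -x and then down. No latch.
- tin_blue_mid (a point): Centre of the blue sachet tin, a loose oblong box standing on the counter, about 0.35 kg, closed size 70 (x) x 46 (y) x 56 mm high; this point is its middle, 28 mm above its underside (measured with the lid shut). z is up. Its hinge line runs along y, 35 mm from this point towards +x and 22 mm above it. The x and y faces are plain; grasp it across the 46 mm width.
- tin_blue_lid (a joint): Lid of the blue tin, in rad: 0 is shut, about 1.57 is straight up, stop at 1.75. A flat blue plate 70 x 46 x 6 mm hinged on the tin's +x top edge (50 mm above the tin's underside); shut, its upper face is 56 mm above the underside. The hinge has slight friction: the lid stays at any angle and is swung shut by a push of about half a newton at its free edge, from the +x side over towards -x and then down. No latch.
- tray_red: Storage tray with red walls and a pale wooden floor, fixed to the counter, open above: inside 90 (x) x 66 (y) mm, walls 5 mm thick with their top 12 mm above the counter, floor 4 mm thick. Origin at its centre, on the counter; z up.
- tray_yellow: Storage tray with yellow walls and a pale wooden floor, fixed to the counter, open above: inside 90 (x) x 66 (y) mm, walls 5 mm thick with their top 12 mm above the counter, floor 4 mm thick. Origin at its centre, on the counter; z up.
- tray_blue: Storage tray with blue walls and a pale wooden floor, fixed to the counter, open above: inside 90 (x) x 66 (y) mm, walls 5 mm thick with their top 12 mm above the counter, floor 4 mm thick. Origin at its centre, on the counter; z up.
- jug: Small clear glass measuring jug with a handle and orange marks, 72 mm wide at the rim, 75 mm high, handle to 59 mm from its axis; loose. Origin at the centre of its underside. Stays where it is.

How it is judged:
By the outcome, as a careful person would: the job done as asked, in the order asked, and still so for the second after the job is handed in, with the robot touching nothing.
It also fails if it takes over 144 s, if anything falls off the work surface, if the arm or the gripper's body presses on something with over 40 N, if the wrist force passes 120 N, or if a joint passes its speed limit or range.

### The arm

A 6-joint arm with a two-finger parallel gripper is mounted at the origin on the work surface. World frame = base frame: x ahead of the robot, y to its left, z up, the work surface at z = 0. Lengths are in mm, angles in degrees, forces in N, time in s.
With the tool pointing down it reaches from about 400 to 925 mm from the base axis. Payload 3.4 kg.
Tool frame: the origin (TCP) lies at the very end of the fingers, on their centre line; the grasp point (between the pads) lies 19 mm behind it; z points along the fingers, y is the direction in which the jaws open and shut (so a half turn about z gives the same grasp; the last joint's range is limited). The gripper opens to 85 mm and grips with 20 to 120 N. Pads are 22 mm wide; open, the fingers measure 114 mm over their backs; the gripper's body (76 mm by 85 mm) begins 54 mm behind the grasp point. The pads swing forward as they close: fully open they stand 13 mm farther back than shut.
Start: joints at [63.684, 17.578, 86.31, -0, 76.112, -4.211], TCP at [216.396, 532.733, 231.305] pointing down, gripper open.
Joint ranges: [-179.03, 179.03], [-60, 130.46], [8.19, 133.38], [-81.62, 261.62], [5.75, 156.47], [-153.77, 153.77]. Speed limits (degrees/s): [147.25, 147.25, 180, 180, 180, 180].

### API

Orientations are given as a 3x3 rotation matrix whose columns are the frame's x, y, z axes.
In Python, from bench import sense, vision, order gives the robot as it stands. The module is installed in compiled form; this text tells all that it offers.
- The arm moves only by the tool move_arm, never from a script. Its argument "plan" is a list that holds one entry, the list of rows, each a list of 7 numbers: the turn, a rotation vector about the tool's x, y, z in rad, then the shift along the tool's x, y, z in mm, then the closure in counts, from 0 (fully open) to 255 (shut). In form: [[[ax, ay, az, tx, ty, tz, gripper], ...]]. A call has 1 to 8 rows; each row is the pose to reach, as a shift and turn from the pose measured when the call began, along the tool's axes at that moment; what a row does not reach only later rows make up. A row lasts 1/10 s, in which the tool goes at most 50 mm and 8.59 degrees, less where a joint would pass 70% of its speed; a pose out of reach is approached as far as the arm can. A call with a gripper value outside its range is refused whole. The fingers move at their own pace and stop on an object; "newtons" is the grip in N (left out, the last holds). Time passes only in rows, so rows that repeat a pose let the fingers close. It gives the time, the measured TCP pose, the force and the opening at its end, in the units of the state.
- sense(): the state, without advancing time (a new reading comes with each control period).
- vision.read_camera(name): name is "side" or "top" or "wrist"; returns the picture (400x640x3 uint8, red, green, blue); there is no depth.
- vision.camera_info(name): a dict with "intrinsics" (3x3 intrinsics, pixels), "view" (4x4, takes a point from world to camera coordinates). Camera axes: x right, y down, z forward; pixel columns grow to the right and rows downward; lengths in mm; the calibration is good to about 2 mm. A picture is of the moment at which its call begins: read the wrist's pose just before it. camera_info takes no time and is no camera call; for the wrist camera it gives the pose at the moment of the call.
- order.job_done(): hands the job in, once; it reports no verdict.
The state is a dict: "clock": time; "joints": joint angles; "dq": joint speeds; "joint_efforts": joint torques, N m; "position": TCP position; "tool_rot": TCP orientation; "ft_force": force on the tool from outside, world axes, zero at the start; "moment": the same for the moment, N m; "finger_gap": finger opening in mm.
Only numpy, scipy, OpenCV 4.12 (cv2) and the standard library are available. Lean on these libraries where they do the work, as an engineer would, in place of code of your own. Each camera call takes 0.05 s, during which the arm holds its last target.

## Working session

There is one attempt and no reset: what is moved stays moved. The work goes in short steps, Python scripts to look and compute and a tool call to move; the robot and the scene stay as the last step left them, time stands still between calls to the robot, and variables do not carry over. Pictures are saved under pics/ and viewed, and the job is handed in when it is done.

Besides the shell and the picture viewer there is one more tool, called after "Request:" as a command line: name --argument value ..., lists and objects as JSON in quotes. move_arm: Moves the arm, as the interface text tells. Its arguments: {"type":"object","properties":{"plan":{"type":"array","items":{"type":"array","items":{"type":"array","items":{"type":"number"}}}},"newtons":{"type":"number"}},"required":["plan"]}

```bash
mkdir -p pics; cat > h.py <<'E'
import numpy as np, cv2
from bench import sense, vision, order
def snap(n,f):
    s=sense(); ci=vision.camera_info(n); im=vision.read_camera(n)
    cv2.imwrite(f'pics/{f}.png',im[:,:,::-1]); np.savez(f'pics/{f}.npz',im=im,K=ci['intrinsics'],V=ci['view'],p=s['position'],R=s['tool_rot']); return im
def ray(f,u,v):
    d=np.load(f'pics/{f}.npz'); V=d['V'];R=V[:3,:3];c=-R.T@V[:3,3]
    r=R.T@np.linalg.inv(d['K'])@np.array([u,v,1.]); return c,r/np.linalg.norm(r)
def onz(f,u,v,z):
    c,r=ray(f,u,v); return c+r*(z-c[2])/r[2]
def tri(a,b):
    A=np.zeros((3,3));y=np.zeros(3)
    L=[]
    for f,u,v in (a,b):
        c,r=ray(f,u,v);P=np.eye(3)-np.outer(r,r);A+=P;y+=P@c;L.append((c,r))
    x=np.linalg.solve(A,y); return x,[np.linalg.norm((np.eye(3)-np.outer(r,r))@(x-c)) for c,r in L]
def proj(f,p):
    d=np.load(f'pics/{f}.npz');q=d['K']@(d['V'][:3,:3]@np.array(p)+d['V'][:3,3]);return q[:2]/q[2]
E
python3 - <<'E'
from h import *
np.set_printoptions(precision=3,suppress=True)
s=sense();print(s)
for n in('side','top','wrist'):
    snap(n,n+'0');ci=vision.camera_info(n);V=np.array(ci['view']);print(n,ci['intrinsics'],V,-V[:3,:3].T@V[:3,3])
E
```

```text
{'clock': 0.0, 'joints': array([63.684, 17.624, 86.382,  0.002, 76.111, -4.211]), 'dq': array([ 0.014,  0.066, -0.026, -0.076, -0.099,  0.053]), 'joint_efforts': array([ -0.   , -45.756, -25.191,  -0.   ,   0.014,   0.   ]), 'position': array([216.077, 532.123, 230.369]), 'tool_rot': array([[-0.926,  0.376, -0.001],
       [ 0.376,  0.926, -0.002],
       [ 0.   , -0.002, -1.   ]]), 'ft_force': array([ 0.102, -0.087,  0.507]), 'moment': array([-0.023,  0.001,  0.018]), 'finger_gap': 85.54617048212071}
side [[414.941   0.    319.036]
 [  0.    414.941 201.099]
 [  0.      0.      1.   ]] [[   0.716   -0.698   -0.009 -379.714]
 [  -0.504   -0.508   -0.698  334.649]
 [   0.483    0.504   -0.716  550.091]
 [   0.       0.       0.       1.   ]] [ 174.778 -372.543  624.049]
top [[369.56    0.    317.006]
 [  0.    369.56  195.303]
 [  0.      0.      1.   ]] [[ -0.001  -0.999  -0.039  28.03 ]
 [ -0.987   0.007  -0.163 564.385]
 [  0.163   0.038  -0.986 701.567]
 [  0.      0.      0.      1.   ]] [442.274  -2.577 784.792]
wrist [[285.345   0.    316.559]
 [  0.    285.345 201.386]
 [  0.      0.      1.   ]] [[   0.377    0.926   -0.001 -575.084]
 [   0.882   -0.358    0.306  -39.227]
 [   0.283   -0.117   -0.952  380.291]
 [   0.       0.       0.       1.   ]] [143.631 563.025 373.168]
```

View pics/side0.png

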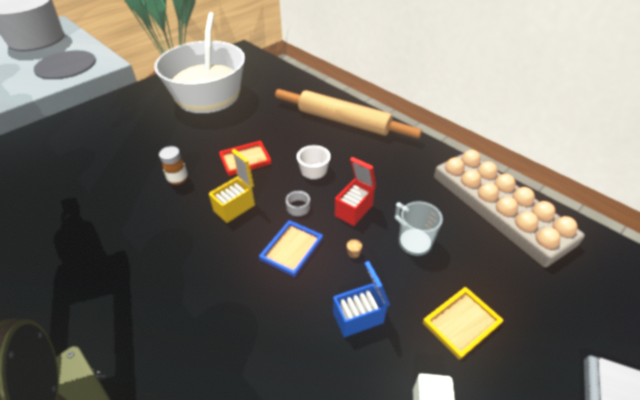

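View pics/top0.png

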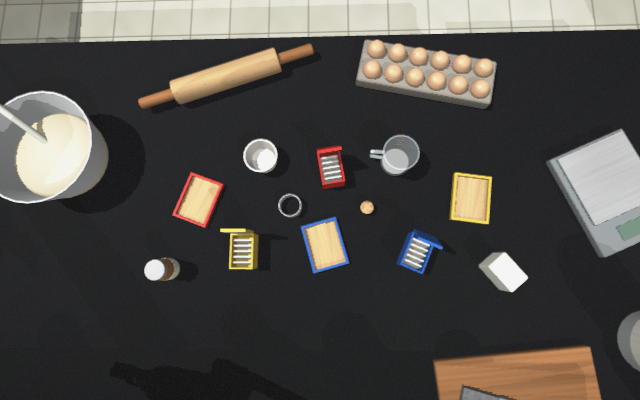

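View pics/wrist0.png

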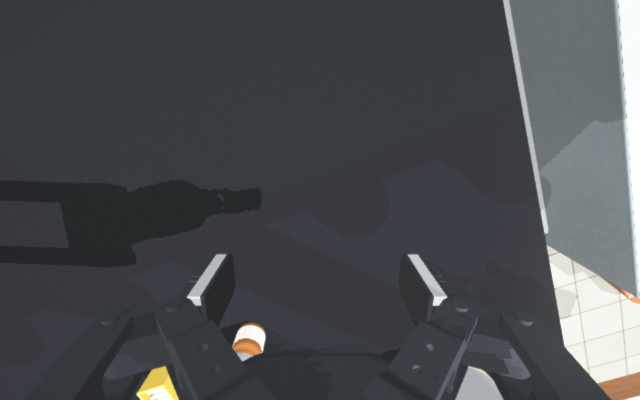

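```bash
python3 - <<'E'
from h import *
t=np.load('pics/top0.npz')['im'][130:290,160:520];cv2.imwrite('pics/top0z.png',cv2.resize(t,(792,352),interpolation=2)[:,:,::-1])
for f in('top0','side0'):
    im=np.load(f'pics/{f}.npz')['im'];h=cv2.cvtColor(im,cv2.COLOR_RGB2HSV)
    for c,(lo,hi) in dict(red=(172,184),yel=(22,34),blue=(100,118)).items():
        H=h[...,0].astype(int);H=np.where(H<10,H+180,H) if c=='red' else H
        m=((H>=lo)&(H<=hi)&(h[...,1]>150)&(h[...,2]>70)).astype(np.uint8)
        n,l,st,ce=cv2.connectedComponentsWithStats(m)
        for i in range(1,n):
            if st[i,4]>60:
                k=cv2.findContours((l==i).astype(np.uint8),0,2)[0][0]
                r=cv2.minAreaRect(k);print(f,c,st[i],np.round(cv2.boxPoints(r),1).tolist())
E
```

```text
top0 red [317 145  29  44 473] [[315.6000061035156, 148.1999969482422], [340.79998779296875, 144.60000610351562], [346.6000061035156, 185.3000030517578], [321.3999938964844, 188.89999389648438]]
top0 red [172 172  52  56 504] [[171.60000610351562, 214.39999389648438], [190.1999969482422, 169.6999969482422], [224.3000030517578, 183.89999389648438], [205.6999969482422, 228.60000610351562]]
top0 yel [450 172  42  52 416] [[449.0, 220.5], [453.1000061035156, 171.6999969482422], [492.5, 175.0], [488.3999938964844, 223.8000030517578]]
top0 yel [231 229  27  40 355] [[231.0, 268.0], [231.0, 229.0], [257.0, 229.0], [257.0, 268.0]]
top0 blue [301 217  48  56 381] [[299.3999938964844, 226.0], [335.79998779296875, 215.60000610351562], [349.29998779296875, 263.20001220703125], [313.0, 273.6000061035156]]
top0 blue [396 229  47  45 623] [[394.6000061035156, 263.0], [410.5, 226.60000610351562], [444.79998779296875, 241.60000610351562], [428.8999938964844, 278.0]]
side0 red [219 140  53  36 430] [[217.8000030517578, 150.60000610351562], [265.20001220703125, 137.6999969482422], [272.3999938964844, 1
[... 203 characters left out ...]
99938964844, 229.0]]
side0 yel [ 208  150   47   73 1174] [[199.6999969482422, 207.3000030517578], [233.60000610351562, 149.0], [273.20001220703125, 172.0], [239.3000030517578, 230.3000030517578]]
side0 yel [ 423  287   81   72 1171] [[420.5, 320.5], [462.5, 278.5], [504.0, 320.0], [462.0, 362.0]]
side0 blue [259 221  63  54 452] [[257.79998779296875, 256.6000061035156], [290.70001220703125, 211.8000030517578], [322.79998779296875, 235.3000030517578], [289.8999938964844, 280.20001220703125]]
side0 blue [ 333  261   57   76 1404] [[320.20001220703125, 278.79998779296875], [371.79998779296875, 258.70001220703125], [394.79998779296875, 317.8999938964844], [343.1000061035156, 337.8999938964844]]
```

View pics/top0z.png

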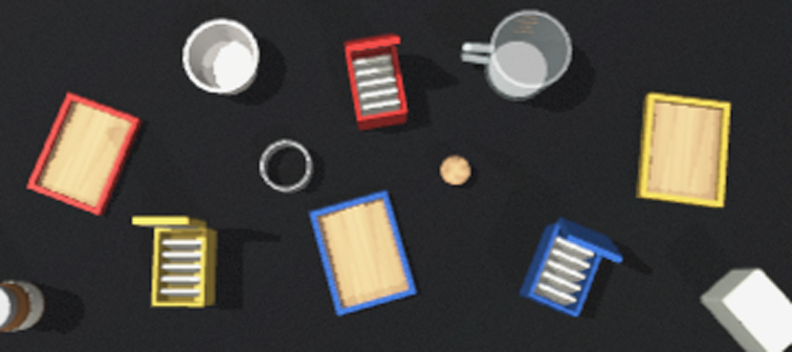

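```bash
python3 - <<'E'
from h import *
np.set_printoptions(precision=1,suppress=True)
for c,b in dict(red=[[171.6,214.4],[190.2,169.7],[224.3,183.9],[205.7,228.6]],yel=[[449,220.5],[453.1,171.7],[492.5,175],[488.4,223.8]],blue=[[299.4,226],[335.8,215.6],[349.3,263.2],[313,273.6]]).items():
    P=np.array([onz('top0',*q,12) for q in b]);print('tray',c,P.mean(0),[np.linalg.norm(P[i]-P[(i+1)%4]) for i in range(4)],[np.degrees(np.arctan2(*(P[(i+1)%4]-P[i])[1::-1])) for i in range(4)])
s=np.array([2.2,2.2]);o=np.array([160,130])
for c,(a,b,d,e) in dict(red=[(349,50),(395,47),(407,122),(360,129)],yel=[(153,230),(211,222),(213,303),(153,306)],blue=[(560,222),(607,245),(578,316),(524,293)]).items():
    P=np.array([onz('top0',*(np.array(q)/s+o),50) for q in (a,b,d,e)]);print('tin',c,P.mean(0),[np.linalg.norm(P[i]-P[(i+1)%4]) for i in range(4)],[np.degrees(np.arctan2(*(P[i]-P[j])[1::-1])) for i,j in((0,3),(1,2))])
print('jug',onz('top0',400,155,40))
E
```

```text
tray red [564.3 282.7  12. ] [np.float64(103.56923038520743), np.float64(82.73355183986573), np.float64(102.4679840267715), np.float64(81.19427437239992)] [np.float64(-19.64232100425701), np.float64(-112.83676557939457), np.float64(159.526673657901), np.float64(67.8883097485832)]
tray yel [ 563.4 -293.6   12. ] [np.float64(104.31099130481643), np.float64(81.6155818964383), np.float64(103.82692043703858), np.float64(79.94680109741888)] [np.float64(-8.035547965630046), np.float64(-95.54971058488242), np.float64(171.0295902611991), np.float64(84.85943909160105)]
tray blue [467.1  12.1  12. ] [np.float64(79.37904963495305), np.float64(101.81717005951818), np.float64(77.4358863737196), np.float64(101.79568312630937)] [np.float64(-74.27324242624334), np.float64(-164.75400179398352), np.float64(105.70920225820366), np.float64(16.33962705796066)]
tin red [617.2  -4.3  50. ] [np.float64(43.00648579722427), np.float64(72.04606873643094), np.float64(43.61691565271494), np.float64(75.7868045458402)] [np.float64(7.582339923355695), np.float64(8.167005425148542)]
tin yel [454.2 172.8  50. ] [np.float64(53.38904904929451), np.float64(72.31085880704906), np.float64(54.09710844496848), np.float64(67.84553271153213)] [np.float64(2.189563661657667), np.float64(2.9376961270450703)]
tin blue [ 450.4 -170.7   50. ] [np.float64(45.32762833434216), np.float64(67.92699250016642), np.float64(50.31005934130275), np.float64(71.13764984578287)] [np.float64(-28.721243727127426), np.float64(-24.69170725056905)]
jug [ 648.7 -145.4   40. ]
```

```bash
cat >> h.py <<'E'
from scipy.spatial.transform import Rotation as Ro
def Rd(yaw): # tool x along -x_obj, y along y_obj, z down
    a=np.radians(yaw);return np.array([[-np.cos(a),-np.sin(a),0],[-np.sin(a),np.cos(a),0],[0,0,-1.]])
def go(p,yaw,frm=None):
    if frm is None: s=sense();p0,R0=s['position'],np.array(s['tool_rot'])
    else: p0,R0=np.array(frm[0],float),Rd(frm[1])
    R=Rd(yaw) if np.isscalar(yaw) else yaw
    w=Ro.from_matrix(R0.T@R).as_rotvec();t=R0.T@(np.array(p)-p0)
    print('row',np.round(w,4).tolist(),np.round(t,1).tolist(),'deg',round(np.degrees(np.linalg.norm(w)),1),'dist',round(float(np.linalg.norm(t)),0))
def st():
    s=sense();print(round(s['clock'],2),np.round(s['position'],1),'yaw',round(float(np.degrees(np.arctan2(-s['tool_rot'][1][0],-s['tool_rot'][0][0]))),2),'F',np.round(s['ft_force'],1),'gap',round(s['finger_gap'],1),'j',np.round(s['joints'],0))
E
python3 -c "
from h import *
go([490,190,260],0)"
```

```text
row [-0.0016, -0.0004, -0.3858] [-382.5, -214.1, -29.1] deg 22.1 dist 439.0
```

Request:
move_arm --plan '[[[0,0,-0.386,-382,-214,-29,0],[0,0,-0.386,-382,-214,-29,0],[0,0,-0.386,-382,-214,-29,0],[0,0,-0.386,-382,-214,-29,0],[0,0,-0.386,-382,-214,-29,0],[0,0,-0.386,-382,-214,-29,0],[0,0,-0.386,-382,-214,-29,0],[0,0,-0.386,-382,-214,-29,0]]]'

```text
clock: 0.95
position: [462.2, 223.7, 257.0]
tool_rot: [[-1.0, -0.0, -0.001], [-0.0, 1.0, -0.001], [0.001, -0.001, -1.0]]
ft_force: [0.4, -0.1, -0.6]
finger_gap: 85.4
```

```bash
python3 -c "
from h import *
st();go([490,190,260],0)"
```

```text
0.95 [462.2 223.7 257. ] yaw 0.01 F [ 0.4 -0.1 -0.6] gap 85.4 j [ 21.  12.  91.  -0.  77. -69.]
row [-0.0013, -0.0008, 0.0002] [-27.7, -33.7, -3.0] deg 0.1 dist 44.0
```

Request:
move_arm --plan '[[[0,0,0,-28,-34,-3,0],[0,0,0,-28,-34,-3,0],[0,0,0,-28,-34,-3,0],[0,0,0,-28,-34,-3,0]]]'

```text
clock: 1.35
position: [489.2, 190.2, 259.6]
tool_rot: [[-1.0, -0.001, -0.002], [-0.001, 1.0, -0.001], [0.002, -0.001, -1.0]]
ft_force: [-0.2, -0.3, -0.4]
finger_gap: 85.3
```

```bash
python3 -c "
from h import *
st();snap('wrist','w1');go([560,0,260],0)"
```

```text
1.35 [489.2 190.2 259.6] yaw 0.03 F [-0.2 -0.3 -0.4] gap 85.3 j [ 17.  12.  89.  -0.  78. -73.]
row [-0.0012, -0.0022, 0.0015] [-70.6, -190.7, -0.3] deg 0.2 dist 203.0
```

View pics/w1.png

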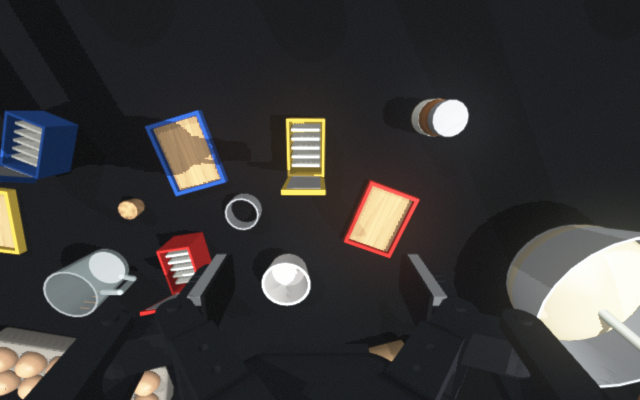

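Request:
move_arm --plan '[[[0,0,0,-70,-190,0,0],[0,0,0,-70,-190,0,0],[0,0,0,-70,-190,0,0],[0,0,0,-70,-190,0,0],[0,0,0,-70,-190,0,0],[0,0,0,-70,-190,0,0]]]'

```text
clock: 2.0
position: [559.1, 1.1, 259.4]
tool_rot: [[-1.0, -0.001, -0.003], [-0.001, 1.0, -0.0], [0.003, -0.0, -1.0]]
ft_force: [0.1, 0.8, -0.2]
finger_gap: 85.4
```

```bash
python3 -c "
from h import *
st();snap('wrist','w2');go([500,-200,260],0)"
```

```text
2.0 [559.1   1.1 259.4] yaw 0.05 F [ 0.1  0.8 -0.2] gap 85.4 j [ -4.  15.  86.  -0.  79. -94.]
row [-0.0001, -0.0033, 0.0024] [59.2, -201.9, -0.4] deg 0.2 dist 210.0
```

View pics/w2.png

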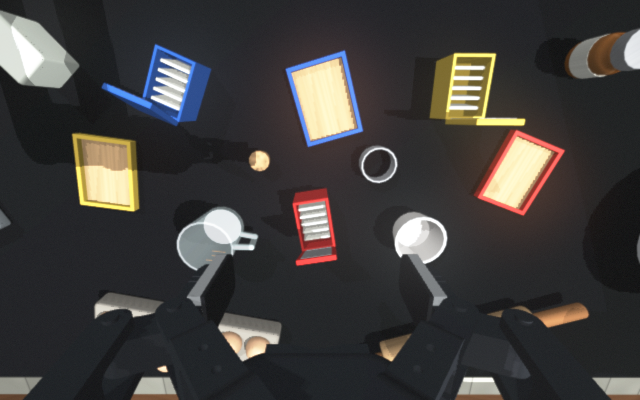

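Request:
move_arm --plan '[[[0,0,0,60,-200,0,0],[0,0,0,60,-200,0,0],[0,0,0,60,-200,0,0],[0,0,0,60,-200,0,0],[0,0,0,60,-200,0,0],[0,0,0,60,-200,0,0]]]'

```text
clock: 2.65
position: [498.8, -197.2, 259.7]
tool_rot: [[-1.0, -0.002, -0.003], [-0.002, 1.0, 0.001], [0.003, 0.001, -1.0]]
ft_force: [0.2, 1.6, 0.3]
finger_gap: 85.4
```

```bash
python3 -c "
from h import *
st();snap('wrist','w3')
def crop(f,u,v,w,h,s):
    im=np.load(f'pics/{f}.npz')['im'][v:v+h,u:u+w];return cv2.resize(im,None,fx=s,fy=s,interpolation=cv2.INTER_CUBIC)[:,:,::-1]
cv2.imwrite('pics/z2a.png',crop('w2',60,30,300,190,2.6));cv2.imwrite('pics/z2b.png',crop('w2',280,40,290,230,2.6));cv2.imwrite('pics/z1.png',crop('w1',140,95,290,200,2.6))"
```

```text
2.65 [ 498.8 -197.2  259.7] yaw 0.11 F [0.2 1.6 0.3] gap 85.4 j [ -26.   13.   88.   -0.   79. -116.]
```

View pics/w3.png

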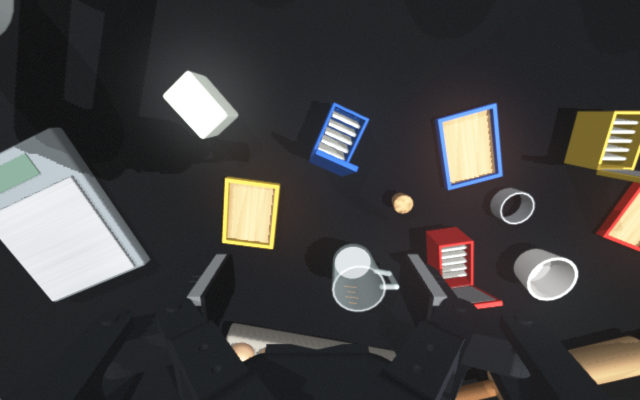

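View pics/z2a.png

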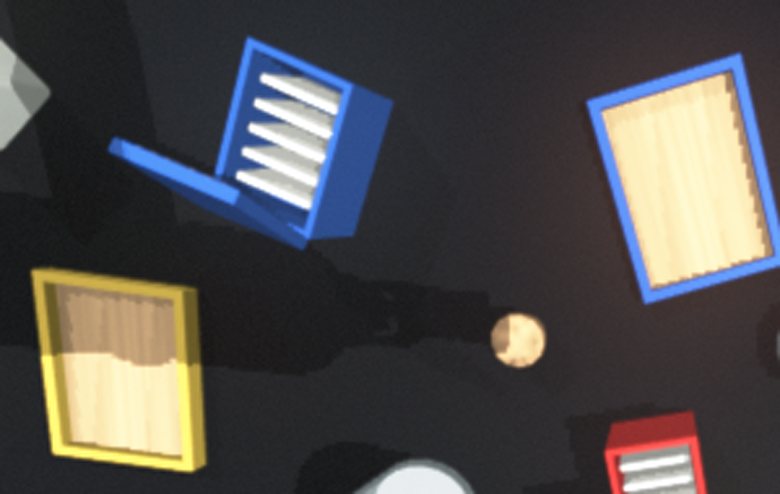

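View pics/z2b.png

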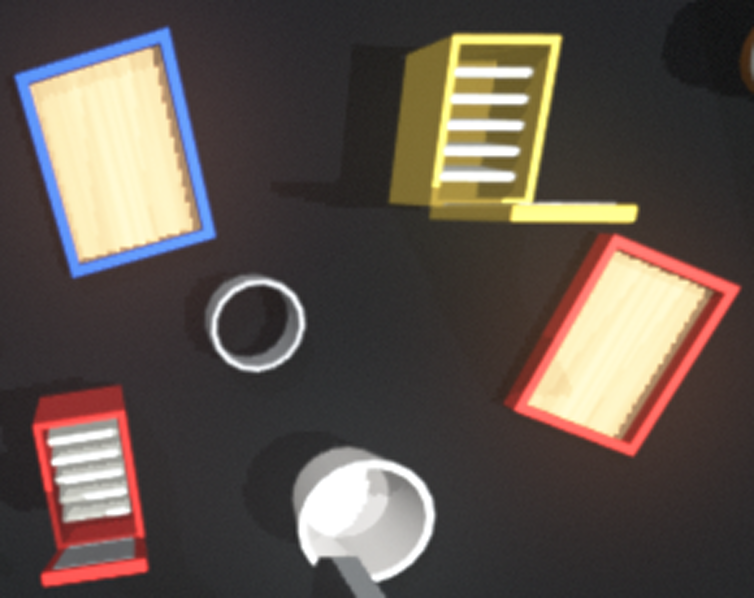

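View pics/z1.png

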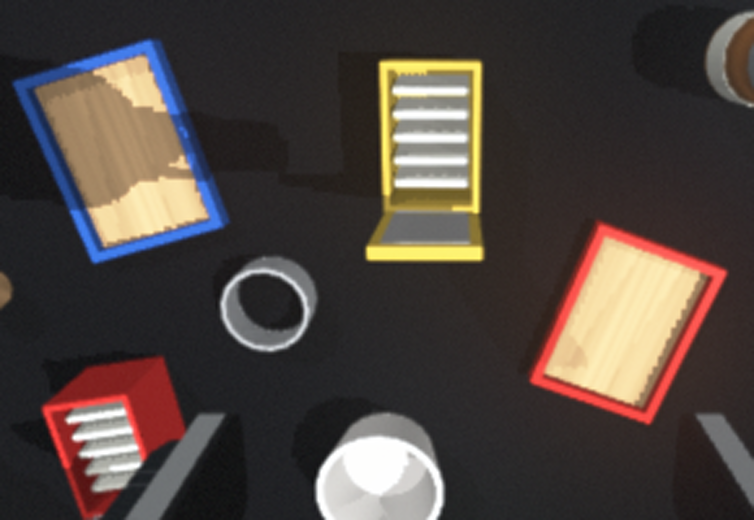

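```bash
python3 -c "
from h import *
def crop(f,u,v,w,h,s):
    im=np.load(f'pics/{f}.npz')['im'][v:v+h,u:u+w];return cv2.resize(im,None,fx=s,fy=s,interpolation=cv2.INTER_CUBIC)[:,:,::-1]
cv2.imwrite('pics/z3.png',crop('w3',210,90,300,225,2.6))
cv2.imwrite('pics/z2c.png',crop('w2',280,180,70,95,6))"
```

```text
(no output)
```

View pics/z3.png

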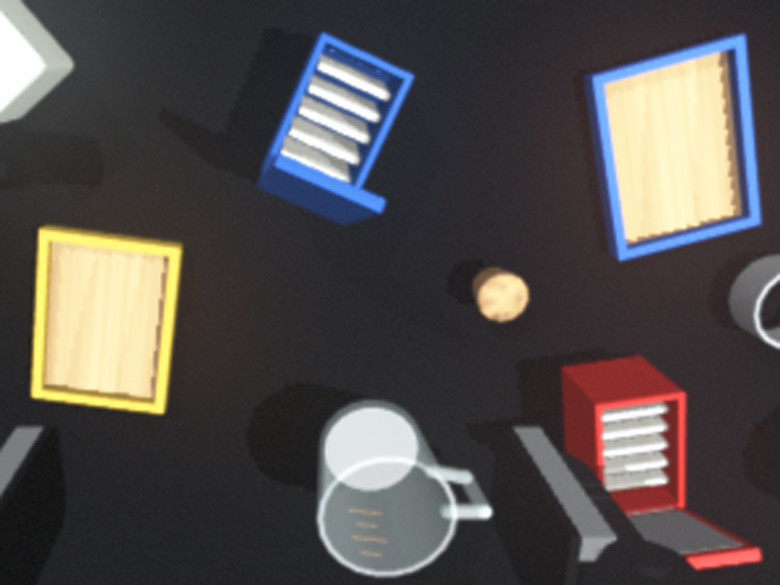

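View pics/z2c.png

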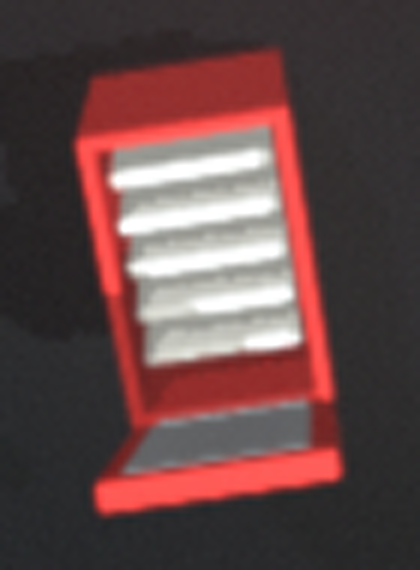

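```bash
cat > m.py <<'E'
from h import *
np.set_printoptions(precision=1,suppress=True)
C=dict(z1=('w1',140,95,2.6),z2a=('w2',60,30,2.6),z2b=('w2',280,40,2.6),z3=('w3',210,90,2.6),z2c=('w2',280,180,6))
def P(c,q): f,u,v,s=C[c];return (f,(q[0]+.5)/s-.5+u,(q[1]+.5)/s-.5+v)
def T(n,a,A,b,B):
    out=[]
    for x,y in zip(A,B):
        p,e=tri(P(a,x),P(b,y));out.append(p);print(n,p,'res',round(e[0],1))
    return np.array(out)
def info(n,p,L=None):
    c=p.mean(0);print('==',n,c,[round(float(np.linalg.norm(p[i]-p[(i+1)%len(p)])),1) for i in range(len(p))],[round(float(np.degrees(np.arctan2(*(p[(i+1)%len(p)]-p[i])[1::-1]))),1) for i in range(len(p))])
info('trayR',T('r','z1',[(599,222),(726,270),(650,423),(531,382)],'z2b',[(618,236),(740,288),(633,455),(520,408)]))
info('trayY',T('y','z2a',[(33,269),(190,290),(195,468),(53,455)],'z3',[(40,227),(182,243),(165,414),(32,397)]))
info('trayB',T('b','z2b',[(15,74),(167,28),(215,237),(74,277)],'z3',[(590,76),(746,36),(760,223),(622,260)]))
info('tinB',T('tb','z2a',[(249,38),(353,85)],'z3',[(323,35),(413,74)]))
info('tinY',T('ty','z1',[(380,61),(482,61),(482,210),(383,210)],'z2b',[(453,35),(561,37),(535,205),(433,200)]))
info('tinR',T('tr','z2c',[(78,142),(290,108),(332,400)],'z3',[(598,405),(685,393),(685,508)]))
info('lidY',T('ly','z1',[(367,260),(483,260)],'z2b',[(512,220),(637,220)]))
info('lidR',T('lr','z2c',[(97,515),(343,478)],'z3',[(690,567),(760,550)]))
info('lidB',T('lb','z2a',[(111,150),(235,203)],'z3',[(264,184),(384,212)]))
E
python3 m.py
```

```text
r [504.9 265.8  15.5] res 1.3
r [532.2 337.6  12.1] res 0.7
r [625.8 302.8  12. ] res 0.1
r [596.6 231.4  17.6] res 0.1
== trayR [564.9 284.4  14.3] [76.9, 99.9, 77.4, 97.9] [69.2, -20.4, -112.2, 159.5]
y [ 509.9 -324.3   11.3] res 0.2
y [ 520.6 -249.1    5.6] res 0.7
y [ 618.8 -261.1   13.7] res 1.2
y [ 610.2 -338.3   12.5] res 0.3
== trayY [ 564.9 -293.2   10.8] [76.2, 99.2, 77.6, 101.2] [81.9, -7.0, -96.4, 172.1]
b [430.9 -37.3   9.8] res 0.4
b [411.8  35.2  15.2] res 0.3
b [507.   62.9  11.7] res 0.0
b [527.   -9.4  14. ] res 0.0
== trayB [469.2  12.9  12.7] [75.1, 99.2, 75.1, 100.2] [104.8, 16.3, -74.5, -163.8]
tb [ 412.2 -175.8   50. ] res 0.5
tb [ 429.5 -134.4   48.7] res 0.1
== tinB [ 420.8 -155.1   49.3] [45.0, 45.0] [67.3, -112.7]
ty [420.3 154.6  49.9] res 0.2
ty [420.6 201.3  49. ] res 0.5
ty [489.8 201.8  50.2] res 0.4
ty [488.3 154.   53.5] res 0.4
== tinY [454.8 177.9  50.6] [46.7, 69.2, 48.0, 68.1] [89.6, 0.5, -91.8, 179.5]
tr [595.3 -28.9  51.7] res 0.1
tr [588.7  16.5  49.8] res 0.4
tr [656.9  26.8  51.8] res 0.3
== tinR [613.6   4.8  51.1] [46.0, 69.0, 83.2] [98.2, 8.6, -137.9]
ly [493.7 154.4 121.1] res 0.1
ly [493.8 200.2 121. ] res 0.1
== lidY [493.7 177.3 121.1] [45.8, 45.8] [90.0, -90.0]
lr [633.7 -19.1 135.6] res 3.0
lr [639.4  25.3 114.5] res 1.8
== lidR [636.6   3.1 125.1] [49.5, 49.5] [82.6, -97.4]
lb [ 464.7 -200.1  115.8] res 4.4
lb [ 478.9 -155.   119.2] res 0.2
== lidB [ 471.8 -177.6  117.5] [47.5, 47.5] [72.4, -107.6]
```

```bash
python3 - <<'E' 
from h import *
C=dict(z1=('w1',140,95,2.6),z2a=('w2',60,30,2.6),z2b=('w2',280,40,2.6),z3=('w3',210,90,2.6),z2c=('w2',280,180,6))
def P(c,q): f,u,v,s=C[c];return (f,(q[0]+.5)/s-.5+u,(q[1]+.5)/s-.5+v)
for c,a,b in[('z2a',(353,85),(310,230)),('z2a',(249,38),(217,172)),('z3',(413,74),(365,182)),('z3',(323,35),(270,160)),('z3',(323,35),(413,74)),('z2a',(249,38),(353,85)),('z2c',(78,142),(290,108)),('z2c',(290,108),(332,400)),('z2c',(78,142),(132,415))]:
    p,q=onz(*P(c,a),50),onz(*P(c,b),50);print(c,np.degrees(np.arctan2(*(q-p)[1::-1])),p,q)
for n,c,yaw,cam,pts in[('red',(626.6,-1.1),8.4,'z2c',[(220,497),(215,460)]),('blue',(453.1,-168.6),-24,'z2a',[(176,180),(172,165)]),('yel',(454.8,177.8),.2,'z1',[(425,260),(425,248)])]:
    a=np.radians(yaw);ex=np.array([np.cos(a),np.sin(a),0]);ey=np.array([-ex[1],ex[0],0]);h=np.array([*c,50])+35*ex
    for q in pts:
        C0,r=ray(*P(cam,q));t=(h-C0)@ey/(r@ey) if abs(r@ey)>.05 else None
        # intersect with cylinder by scanning ray in (x',z)
        f=lambda t:np.array([(C0+t*r-h)@ex,(C0+t*r)[2]-50])
        ts=np.arange(200,500,.5);R=np.array([np.linalg.norm(f(t)) for t in ts])
        for i in np.where(np.diff(np.sign(R-70)))[0]: print(n,q,f(ts[i]),'lid deg',np.degrees(np.arctan2(f(ts[i])[1],-f(ts[i])[0])), (C0+ts[i]*r))
E
```

```text
z2a -24.471399010271913 [ 429.7979444  -133.87306163   50.        ] [ 489.87542722 -161.21573816   50.        ]
z2a -23.689487728183618 [ 411.69493962 -175.65853322   50.        ] [ 465.04937117 -199.06781671   50.        ]
z3 -22.10677748906051 [ 429.41179404 -134.56696822   50.        ] [ 478.85574632 -154.65088865   50.        ]
z3 -23.191356863775052 [ 412.62988118 -175.96753292   50.        ] [ 468.48986794 -199.89917998   50.        ]
z3 67.9345963428721 [ 412.62988118 -175.96753292   50.        ] [ 429.41179404 -134.56696822   50.        ]
z2a 66.57596300367908 [ 411.69493962 -175.65853322   50.        ] [ 429.7979444  -133.87306163   50.        ]
z2c 99.55996600312064 [595.92352032 -29.12751662  50.        ] [588.21473226  16.64404893  50.        ]
z2c 8.527224303409863 [588.21473226  16.64404893  50.        ] [657.56166237  27.04170589  50.        ]
z2c 9.247595771626813 [595.92352032 -29.12751662  50.        ] [661.36759498 -18.47209121  50.        ]
red (220, 497) [-17.72016039  67.82733708] lid deg 75.35850707279539 [643.65170408   1.71388285 117.82733708]
red (220, 497) 
[... 529 characters left out ...]
3292 -260.65080437  -18.13316083]
blue (172, 165) [-20.28698724  67.38152309] lid deg 73.24419098630088 [ 465.77457164 -176.30576112  117.38152309]
blue (172, 165) [  7.81514672 -69.30656649] lid deg -96.43360990569114 [ 458.38147003 -262.00265848  -19.30656649]
yel (425, 260) [ 4.31067554 70.09351029] lid deg 93.51919664981565 [494.11286377 177.24173135 120.09351029]
yel (425, 260) [ 41.44003635 -56.40942555] lid deg -126.30210698177058 [531.26473262 170.85848248  -6.40942555]
yel (425, 248) [-0.6592289 70.2348847] lid deg 89.46223411803247 [489.14265511 177.32020973 120.2348847 ]
yel (425, 248) [ 35.35137586 -60.22171387] lid deg -120.41380423984732 [525.1763423  170.77045572 -10.22171387]
```

```bash
python3 - <<'E'
from h import *
st();go([692,9,200],8.7)
for n,q,z in[('cup',(420,237),45),('jug',(210,240),70),('jughandle',(256,240),40)]:print(n,onz('w2',*q,z))
E
```

```text
2.7 [ 499.1 -196.2  259.7] yaw 0.18 F [ 0.5  0.7 -0.3] gap 85.1 j [ -26.   13.   88.   -0.   79. -116.]
row [0.0015, -0.0032, -0.1486] [-193.7, 204.5, 59.3] deg 8.5 dist 288.0
cup [646.01640818 143.47974913  45.        ]
jug [ 638.82392536 -134.0805082    70.        ]
jughandle [653.02290319 -82.32155989  40.        ]
```

Request:
move_arm --plan '[[[0,0,-0.149,-193,204,59,255],[0,0,-0.149,-193,204,59,255],[0,0,-0.149,-193,204,59,255],[0,0,-0.149,-193,204,59,255],[0,0,-0.149,-193,204,59,255],[0,0,-0.149,-193,204,59,255],[0,0,-0.149,-193,204,59,255],[0,0,-0.149,-193,204,59,255]]]' --newtons 30

```text
clock: 3.5
position: [690.8, 12.7, 199.3]
tool_rot: [[-0.988, -0.157, -0.005], [-0.157, 0.988, 0.002], [0.005, 0.002, -1.0]]
ft_force: [-0.3, 0.3, 0.0]
finger_gap: 0.1
```

```bash
cat >> h.py <<'E'
TIN=dict(red=(626.6,-0.9,8.7),yel=(454.8,177.8,0.2),blue=(452.9,-169.1,-23.5))
def loc(n,x,y,z):
    cx,cy,yw=TIN[n];a=np.radians(yw);return [cx+x*np.cos(a)-y*np.sin(a),cy+x*np.sin(a)+y*np.cos(a),z]
def arc(n,ths,r=55,half=11):
    st()
    for th in ths:
        t=np.radians(th);x=35-r*np.cos(t)+6*np.sin(t)+half;z=50+r*np.sin(t)+6*np.cos(t)
        print(th,end=' ');go(loc(n,x,0,z),TIN[n][2])
E
python3 - <<'E'
from h import *
snap('wrist','w4');st()
go(loc('red',66,0,105),8.7);arc('red',[90,80,70,60,50,40,30,20,10,3,1,0])
E
```

```text
3.55 [690.5  11.2 199.9] yaw 8.94 F [0.3 0.4 0.2] gap 0.4 j [  -3.   28.   73.    0.   79. -102.]
row [0.002, -0.0046, 0.0041] [-1.4, -2.5, 94.9] deg 0.4 dist 95.0
3.55 [690.5  11.2 199.9] yaw 8.94 F [0.3 0.4 0.2] gap 0.4 j [  -3.   28.   73.    0.   79. -102.]
90 row [0.002, -0.0046, 0.0041] [12.6, -2.5, 95.0] deg 0.4 dist 96.0
80 row [0.002, -0.0046, 0.0041] [22.2, -2.4, 94.8] deg 0.4 dist 97.0
70 row [0.002, -0.0046, 0.0041] [31.7, -2.4, 96.3] deg 0.4 dist 101.0
60 row [0.002, -0.0046, 0.0041] [40.9, -2.4, 99.5] deg 0.4 dist 108.0
50 row [0.002, -0.0046, 0.0041] [49.3, -2.3, 104.1] deg 0.4 dist 115.0
40 row [0.002, -0.0046, 0.0041] [56.8, -2.3, 110.2] deg 0.4 dist 124.0
30 row [0.002, -0.0046, 0.0041] [63.1, -2.3, 117.5] deg 0.4 dist 133.0
20 row [0.002, -0.0046, 0.0041] [68.1, -2.3, 125.8] deg 0.4 dist 143.0
10 row [0.002, -0.0046, 0.0041] [71.5, -2.3, 134.8] deg 0.4 dist 153.0
3 row [0.002, -0.0046, 0.0041] [73.0, -2.3, 141.4] deg 0.4 dist 159.0
1 row [0.002, -0.0046, 0.0041] [73.2, -2.3, 143.3] deg 0.4 dist 161.0
0 row [0.002, -0.0046, 0.0041] [73.4, -2.3, 144.2] deg 0.4 dist 162.0
```

View pics/w4.png

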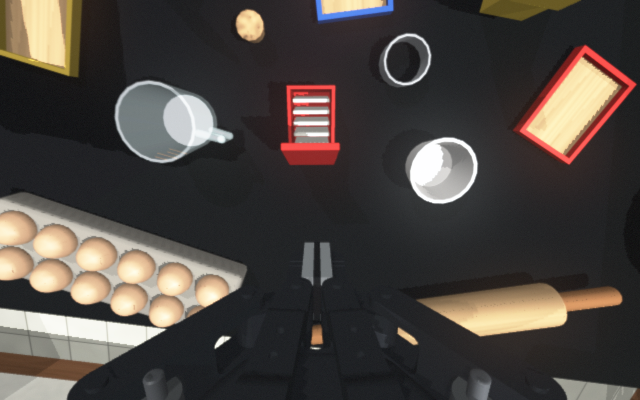

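Request:
move_arm --plan '[[[0,0,0,-1,-2.5,50,255],[0,0,0,-1,-2.5,95,255],[0,0,0,6,-2.5,95,255],[0,0,0,12,-2.5,95,255],[0,0,0,17,-2.5,95,255],[0,0,0,22,-2.4,95,255],[0,0,0,27,-2.4,95.5,255],[0,0,0,32,-2.4,96.3,255]]]'

```text
clock: 4.35
position: [659.2, 3.8, 105.4]
tool_rot: [[-0.988, -0.155, -0.002], [-0.155, 0.988, 0.001], [0.002, 0.001, -1.0]]
ft_force: [1.0, 0.3, 0.4]
finger_gap: -0.2
```

```bash
python3 - <<'E'
from h import *
snap('wrist','w5')
arc('red',[60,50,40,30,20,10,3,1,0])
E
```

```text
4.4 [657.7   3.8 104.7] yaw 8.92 F [-1.  -0.4 -0.1] gap 0.2 j [  -3.   30.   85.    0.   65. -102.]
60 row [0.0018, -0.0044, 0.0039] [7.8, 0.1, 4.1] deg 0.4 dist 9.0
50 row [0.0018, -0.0044, 0.0039] [16.2, 0.1, 8.8] deg 0.4 dist 18.0
40 row [0.0018, -0.0044, 0.0039] [23.7, 0.2, 14.8] deg 0.4 dist 28.0
30 row [0.0018, -0.0044, 0.0039] [30.0, 0.2, 22.1] deg 0.4 dist 37.0
20 row [0.0018, -0.0044, 0.0039] [35.0, 0.2, 30.4] deg 0.4 dist 46.0
10 row [0.0018, -0.0044, 0.0039] [38.4, 0.2, 39.4] deg 0.4 dist 55.0
3 row [0.0018, -0.0044, 0.0039] [39.9, 0.2, 46.0] deg 0.4 dist 61.0
1 row [0.0018, -0.0044, 0.0039] [40.2, 0.2, 47.9] deg 0.4 dist 63.0
0 row [0.0018, -0.0044, 0.0039] [40.3, 0.2, 48.9] deg 0.4 dist 63.0
```

View pics/w5.png

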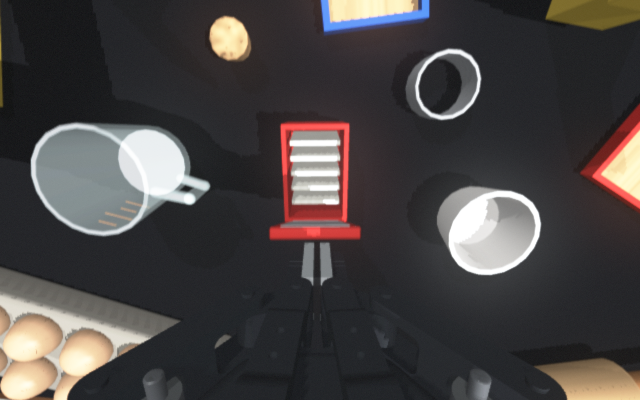

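Fingers sit right behind the near-vertical red lid (lid edge at (315,231)). Sweep on.

Request:
move_arm --plan '[[[0,0,0,8,0,4,255],[0,0,0,16,0,9,255],[0,0,0,24,0,15,255],[0,0,0,30,0,22,255],[0,0,0,35,0,30,255],[0,0,0,38,0,38,255],[0,0,0,40,0,44,255],[0,0,0,40,0,46,255]]]'

```text
clock: 5.2
position: [617.2, -2.4, 57.7]
tool_rot: [[-0.988, -0.155, -0.007], [-0.155, 0.988, 0.001], [0.006, 0.002, -1.0]]
ft_force: [-0.4, 0.2, 0.7]
finger_gap: 0.2
```

```bash
python3 - <<'E'
from h import *
snap('wrist','w6');snap('side','s6')
cv2.imwrite('pics/s6z.png',cv2.resize(np.load('pics/s6.npz')['im'][130:250,180:480],None,fx=2.6,fy=2.6)[:,:,::-1])
arc('red',[3,0])
E
```

```text
5.3 [617.9  -2.3  58.3] yaw 8.93 F [-0.4 -0.1  0.2] gap -0.3 j [  -4.   31.   93.    0.   57. -103.]
3 row [0.0021, -0.0051, 0.004] [-0.2, 0.1, -0.6] deg 0.4 dist 1.0
0 row [0.0021, -0.0051, 0.004] [0.2, 0.1, 2.3] deg 0.4 dist 2.0
```

View pics/w6.png

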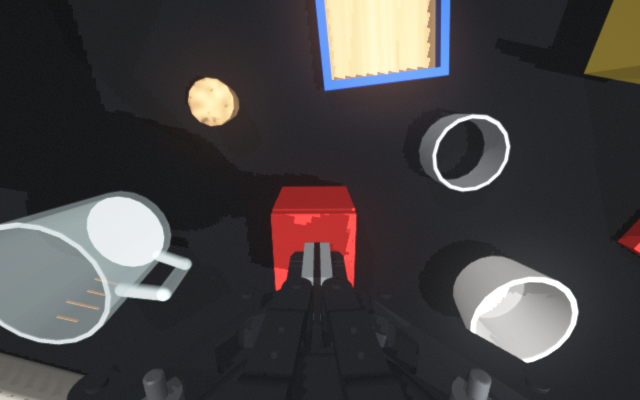

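View pics/s6z.png

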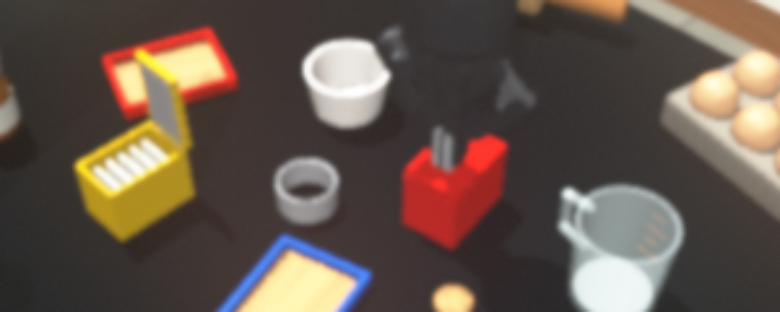

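Request:
move_arm --plan '[[[0,0,0,5,0,1,255],[0,0,0,8,0,2,255],[0,0,0,8,0,3,255],[0,0,0,8,0,3,255]]]'

```text
clock: 5.7
position: [609.3, -3.6, 55.9]
tool_rot: [[-0.988, -0.155, -0.006], [-0.155, 0.988, 0.001], [0.006, 0.002, -1.0]]
ft_force: [-2.6, -0.5, 3.2]
finger_gap: -0.1
```

```bash
python3 - <<'E'
from h import *
st();p=sense()['position'];go([p[0],p[1],170],.2);go(loc('yel',68,0,170),.2);go(loc('yel',68,0,106),.2)
E
```

```text
5.7 [609.3  -3.6  55.9] yaw 8.93 F [-2.6 -0.5  3.2] gap -0.1 j [  -4.   30.   94.    0.   56. -103.]
row [0.0016, -0.0059, 0.1524] [0.7, 0.2, -114.0] deg 8.7 dist 114.0
row [0.0016, -0.0059, 0.1524] [57.9, 193.1, -113.3] deg 8.7 dist 231.0
row [0.0016, -0.0059, 0.1524] [57.6, 193.0, -49.3] deg 8.7 dist 207.0
```

Request:
move_arm --plan '[[[0,0,0,0,0,-50,255],[0,0,0,0,0,-100,255],[0,0,0.153,15,48,-113,255],[0,0,0.153,30,95,-113,255],[0,0,0.153,45,145,-113,255],[0,0,0.153,58,193,-113,255],[0,0,0.153,58,193,-85,255],[0,0,0.153,58,193,-55,255]]]'

```text
clock: 6.5
position: [522.7, 180.4, 112.8]
tool_rot: [[-1.0, -0.007, -0.001], [-0.007, 1.0, 0.003], [0.001, 0.003, -1.0]]
ft_force: [0.0, -0.1, -0.6]
finger_gap: 0.1
```

```bash
python3 - <<'E'
from h import *
snap('wrist','w7')
arc('yel',[105,90,80,70,60,50,40,30,20,10,3,0])
E
```

```text
6.55 [519.  178.6 107.3] yaw 0.31 F [-2.  -1.1 -2.1] gap -0.3 j [ 14.  23.  98.   0.  59. -76.]
105 row [-0.0002, -0.0116, 0.0019] [-1.9, -0.6, 5.7] deg 0.7 dist 6.0
90 row [-0.0002, -0.0116, 0.0019] [12.2, -0.5, 2.4] deg 0.7 dist 12.0
80 row [-0.0002, -0.0116, 0.0019] [21.8, -0.5, 2.3] deg 0.7 dist 22.0
70 row [-0.0002, -0.0116, 0.0019] [31.3, -0.5, 3.9] deg 0.7 dist 32.0
60 row [-0.0002, -0.0116, 0.0019] [40.4, -0.5, 7.1] deg 0.7 dist 41.0
50 row [-0.0002, -0.0116, 0.0019] [48.8, -0.5, 11.9] deg 0.7 dist 50.0
40 row [-0.0002, -0.0116, 0.0019] [56.3, -0.4, 18.0] deg 0.7 dist 59.0
30 row [-0.0002, -0.0116, 0.0019] [62.6, -0.4, 25.3] deg 0.7 dist 67.0
20 row [-0.0002, -0.0116, 0.0019] [67.5, -0.4, 33.6] deg 0.7 dist 75.0
10 row [-0.0002, -0.0116, 0.0019] [70.8, -0.4, 42.6] deg 0.7 dist 83.0
3 row [-0.0002, -0.0116, 0.0019] [72.3, -0.4, 49.3] deg 0.7 dist 87.0
0 row [-0.0002, -0.0116, 0.0019] [72.6, -0.4, 52.1] deg 0.7 dist 89.0
```

View pics/w7.png

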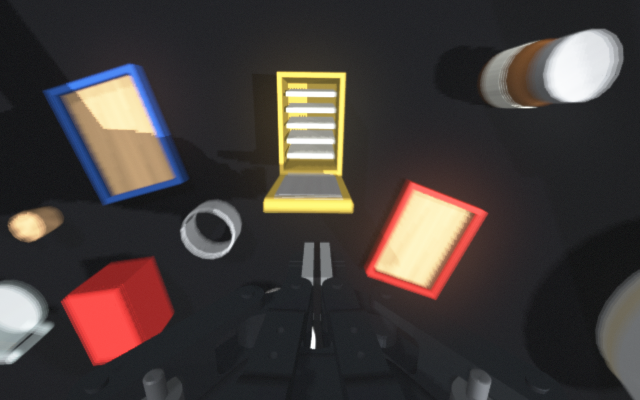

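Request:
move_arm --plan '[[[0,0,0,3,0,2,255],[0,0,0,12,0,2,255],[0,0,0,22,0,2,255],[0,0,0,31,0,4,255],[0,0,0,40,0,7,255],[0,0,0,49,0,12,255],[0,0,0,56,0,18,255],[0,0,0,62,0,25,255]]]'

```text
clock: 7.35
position: [455.9, 178.2, 82.6]
tool_rot: [[-1.0, -0.005, -0.012], [-0.005, 1.0, -0.0], [0.012, -0.0, -1.0]]
ft_force: [-0.0, 0.0, 0.6]
finger_gap: 0.1
```

```bash
python3 - <<'E'
from h import *
snap('wrist','w8')
arc('yel',[20,10,3,0]);go(loc('yel',-18,0,55.3),.2)
E
```

```text
7.4 [453.8 177.8  81.4] yaw 0.31 F [-1.3 -0.5 -1. ] gap -0.0 j [ 16.  21. 107.   0.  53. -74.]
20 row [-0.0012, -0.0153, 0.002] [2.5, 0.1, 7.0] deg 0.9 dist 7.0
10 row [-0.0012, -0.0153, 0.002] [5.9, 0.1, 16.0] deg 0.9 dist 17.0
3 row [-0.0012, -0.0153, 0.002] [7.3, 0.1, 22.6] deg 0.9 dist 24.0
0 row [-0.0012, -0.0153, 0.002] [7.6, 0.1, 25.5] deg 0.9 dist 27.0
row [-0.0012, -0.0153, 0.002] [16.6, 0.1, 26.3] deg 0.9 dist 31.0
```

View pics/w8.png

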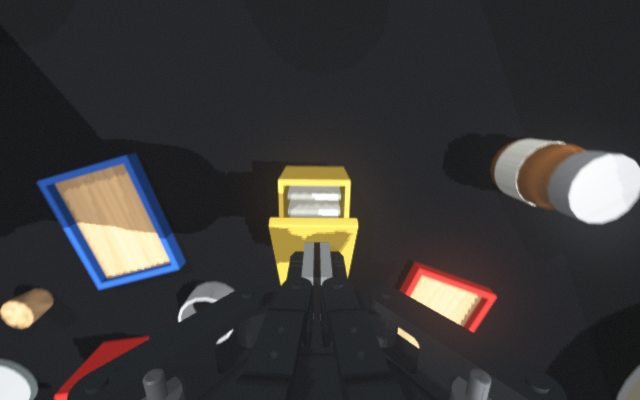

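Request:
move_arm --plan '[[[0,-0.015,0,3,0,7,255],[0,-0.015,0,6,0,15,255],[0,-0.015,0,9,0,21,255],[0,-0.015,0,13,0,24,255],[0,-0.015,0,16,0,25,255],[0,-0.015,0,16,0,26,255],[0,-0.015,0,16,0,26,255]]]'

```text
clock: 8.1
position: [436.6, 177.5, 55.9]
tool_rot: [[-1.0, -0.005, -0.002], [-0.005, 1.0, -0.001], [0.002, -0.001, -1.0]]
ft_force: [-2.8, -0.3, 4.7]
finger_gap: -0.1
```

```bash
python3 - <<'E'
from h import *
st();p=sense()['position'];go([p[0],p[1],170],-23.5);go(loc('blue',68,0,170),-23.5);go(loc('blue',68,0,106),-23.5)
E
```

```text
8.1 [436.6 177.5  55.9] yaw 0.31 F [-2.8 -0.3  4.7] gap -0.1 j [ 17.  22. 111.  -0.  47. -73.]
row [-0.0017, -0.0014, 0.4156] [0.2, -0.2, -114.1] deg 23.8 dist 114.0
row [-0.0017, -0.0014, 0.4156] [-76.4, -374.3, -113.7] deg 23.8 dist 399.0
row [-0.0017, -0.0014, 0.4156] [-76.5, -374.2, -49.7] deg 23.8 dist 385.0
```

Request:
move_arm --plan '[[[0,0,0,0,0,-50,255],[0,0,0,0,0,-100,255],[0,0,0.416,-10,-46,-114,255],[0,0,0.416,-20,-94,-114,255],[0,0,0.416,-30,-142,-114,255],[0,0,0.416,-40,-190,-114,255],[0,0,0.416,-50,-240,-114,255],[0,0,0.416,-60,-290,-114,255]]]'

```text
clock: 8.9
position: [498.3, -112.1, 170.6]
tool_rot: [[-0.917, 0.399, -0.001], [0.399, 0.917, -0.001], [-0.0, -0.002, -1.0]]
ft_force: [0.7, 0.6, 0.4]
finger_gap: -0.0
```

```bash
python3 - <<'E'
from h import *
st();go(loc('blue',70,0,170),-23.5);go(loc('blue',68,0,106),-23.5)
E
```

```text
8.9 [ 498.3 -112.1  170.6] yaw -23.53 F [0.7 0.6 0.4] gap -0.0 j [-17.  16.  99.  -0.  65. -84.]
row [-0.0016, 0.0, -0.0005] [-51.2, -70.3, 0.7] deg 0.1 dist 87.0
row [-0.0016, 0.0, -0.0005] [-49.2, -70.2, 64.7] deg 0.1 dist 107.0
```

Request:
move_arm --plan '[[[0,0,0,-25,-35,0,255],[0,0,0,-51,-70,0,255],[0,0,0,-51,-70,32,255],[0,0,0,-49,-70,64,255],[0,0,0,-49,-70,64,255]]]'

```text
clock: 9.4
position: [511.6, -195.0, 103.0]
tool_rot: [[-0.916, 0.4, -0.009], [0.4, 0.916, 0.002], [0.009, -0.001, -1.0]]
ft_force: [-1.5, 0.4, 0.5]
finger_gap: -0.3
```

```bash
python3 - <<'E'
from h import *
snap('wrist','w9')
arc('blue',[105,90,80,70,60,50,40,30,20,10,3,0])
E
```

```text
9.45 [ 513.3 -195.4  105.1] yaw -23.56 F [ 0.1  0.1 -0.5] gap 0.0 j [-25.  23.  99.  -0.  59. -92.]
105 row [-0.0014, -0.0054, -0.0011] [-0.2, 0.0, 3.5] deg 0.3 dist 3.0
90 row [-0.0014, -0.0054, -0.0011] [13.8, -0.0, 0.1] deg 0.3 dist 14.0
80 row [-0.0014, -0.0054, -0.0011] [23.5, -0.0, -0.0] deg 0.3 dist 23.0
70 row [-0.0014, -0.0054, -0.0011] [33.0, -0.0, 1.5] deg 0.3 dist 33.0
60 row [-0.0014, -0.0054, -0.0011] [42.1, -0.0, 4.6] deg 0.3 dist 42.0
50 row [-0.0014, -0.0054, -0.0011] [50.6, -0.0, 9.3] deg 0.3 dist 51.0
40 row [-0.0014, -0.0054, -0.0011] [58.0, -0.0, 15.4] deg 0.3 dist 60.0
30 row [-0.0014, -0.0054, -0.0011] [64.4, -0.0, 22.7] deg 0.3 dist 68.0
20 row [-0.0014, -0.0054, -0.0011] [69.3, -0.0, 31.0] deg 0.3 dist 76.0
10 row [-0.0014, -0.0054, -0.0011] [72.8, -0.0, 40.0] deg 0.3 dist 83.0
3 row [-0.0014, -0.0054, -0.0011] [74.2, -0.0, 46.6] deg 0.3 dist 88.0
0 row [-0.0014, -0.0054, -0.0011] [74.6, 0.0, 49.5] deg 0.3 dist 89.0
```

View pics/w9.png

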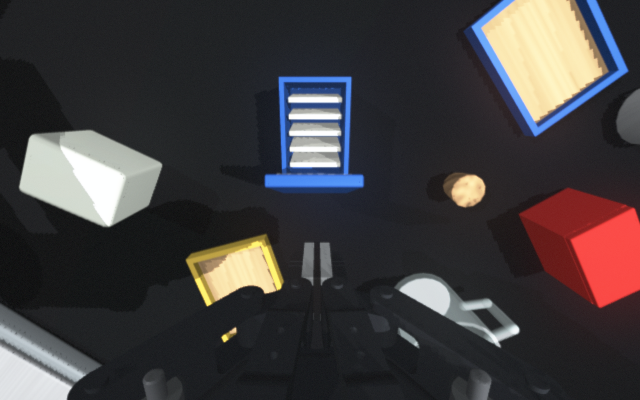

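Request:
move_arm --plan '[[[0,0,0,12,0,0,255],[0,0,0,22,0,0,255],[0,0,0,32,0,1,255],[0,0,0,41,0,4,255],[0,0,0,50,0,9,255],[0,0,0,58,0,15,255],[0,0,0,64,0,22,255],[0,0,0,69,0,30,255]]]'

```text
clock: 10.25
position: [449.2, -167.4, 74.8]
tool_rot: [[-0.917, 0.4, -0.006], [0.4, 0.917, 0.001], [0.006, -0.001, -1.0]]
ft_force: [-0.2, 0.5, 1.0]
finger_gap: -0.3
```

```bash
python3 - <<'E'
from h import *
arc('blue',[10,3,0]);go(loc('blue',-18,0,55.3),-23.5)
E
```

```text
10.25 [ 449.2 -167.4   74.8] yaw -23.56 F [-0.2  0.5  1. ] gap -0.3 j [-25.  21. 109.  -0.  51. -92.]
10 row [-0.0014, -0.0057, -0.0011] [3.0, -0.0, 9.3] deg 0.3 dist 10.0
3 row [-0.0014, -0.0057, -0.0011] [4.4, -0.0, 15.9] deg 0.3 dist 17.0
0 row [-0.0014, -0.0057, -0.0011] [4.8, -0.0, 18.8] deg 0.3 dist 19.0
row [-0.0014, -0.0057, -0.0011] [13.8, -0.0, 19.5] deg 0.3 dist 24.0
```

Request:
move_arm --plan '[[[0,-0.005,0,3,0,9,255],[0,-0.005,0,8,0,15,255],[0,-0.005,0,12,0,18,255],[0,-0.005,0,14,0,19,255],[0,-0.005,0,14,0,19.5,255],[0,-0.005,0,14,0,19.5,255]]]'

```text
clock: 10.85
position: [437.1, -162.3, 55.9]
tool_rot: [[-0.917, 0.4, 0.0], [0.4, 0.917, -0.002], [-0.001, -0.002, -1.0]]
ft_force: [2.4, -0.6, 3.1]
finger_gap: -0.3
```

```bash
python3 - <<'E'
from h import *
st();p=sense()['position'];go([p[0],p[1],220],-23.5)
E
```

```text
10.85 [ 437.1 -162.3   55.9] yaw -23.56 F [ 2.4 -0.6  3.1] gap -0.3 j [-25.  22. 112.  -0.  46. -92.]
row [-0.0015, 0.0011, -0.0011] [-0.2, -0.2, -164.1] deg 0.1 dist 164.0
```

Request:
move_arm --plan '[[[0,0,0,0,0,-50,0],[0,0,0,0,0,-100,0],[0,0,0,0,0,-150,0],[0,0,-0.1,-9,49,-190,0],[0,0,-0.2,-18,97,-195,0],[0,0,-0.35,-28,146,-195,0],[0,0,-0.45,-35,195,-195,0],[0,0,-0.55,-35,200,-195,0]]]' --newtons 40

```text
clock: 11.65
position: [550.9, 11.3, 250.6]
tool_rot: [[-0.989, -0.146, 0.001], [-0.146, 0.989, -0.0], [-0.001, -0.0, -1.0]]
ft_force: [-0.0, 0.2, 1.1]
finger_gap: 85.1
```

```bash
python3 - <<'E'
from h import *
st();go([540,0,250],8.7)
E
```

```text
11.65 [550.9  11.3 250.6] yaw 8.38 F [-0.   0.2  1.1] gap 85.1 j [  -3.   15.   88.    0.   78. -102.]
row [-0.0002, 0.0011, -0.0056] [12.4, -9.6, 0.5] deg 0.3 dist 16.0
```

```bash
python3 - <<'E'
from h import *
snap('wrist','w10');st()
cv2.imwrite('pics/w10z.png',cv2.resize(np.load('pics/w10.npz')['im'][150:280,270:370],None,fx=5,fy=4.5,interpolation=2)[:,:,::-1])
E
```

```text
11.7 [550.9  11.9 250.2] yaw 8.63 F [1.3 1.5 0.1] gap 85.1 j [  -3.   15.   88.    0.   78. -102.]
```

View pics/w10.png

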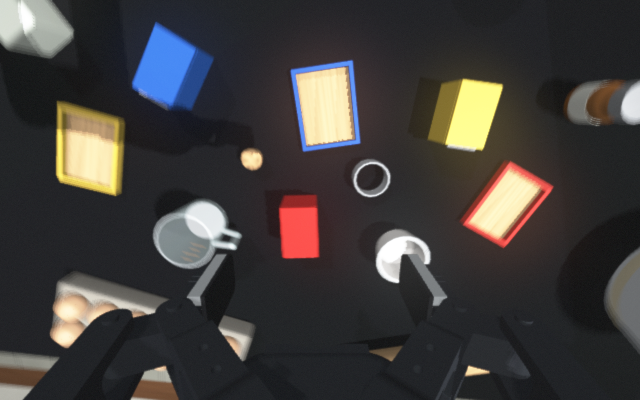

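View pics/w10z.png

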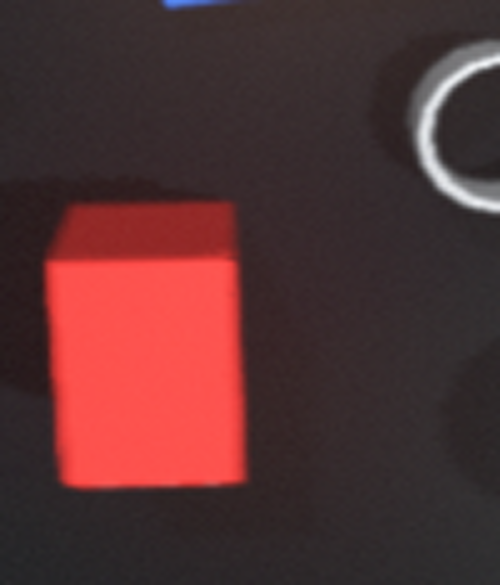

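```bash
python3 - <<'E'
from h import *
np.set_printoptions(precision=1,suppress=True)
f=lambda q:np.array([(q[0]+.5)/5-.5+270,(q[1]+.5)/4.5-.5+150])
P=np.array([onz('w10',*f(q),56) for q in[(46,262),(237,260),(246,484),(65,488)]])
print(P,P.mean(0),[np.degrees(np.arctan2(*(P[j]-P[i])[1::-1])) for i,j in((0,1),(1,2),(0,3),(3,2))])
for b in([(464,80),(503,83),(485,150),(447,147)],[(157,23),(199,46),(170,106),(132,80)]):
    P=np.array([onz('w10',*q,56) for q in b]);print(P.mean(0),[np.linalg.norm(P[i]-P[(i+1)%4]) for i in range(4)],[np.degrees(np.arctan2(*(P[j]-P[i])[1::-1])) for i,j in((0,1),(1,2),(0,3),(3,2))])
# motion: above red, down
go(loc('red',0,0,150),8.7);go(loc('red',0,0,20),8.7)
E
```

```text
[[596.2 -28.9  56. ]
 [588.7  18.3  56. ]
 [657.4  30.8  56. ]
 [665.7 -16.5  56. ]] [627.    0.9  56. ] [np.float64(99.05698567286773), np.float64(10.321469705979988), np.float64(10.100173488673), np.float64(99.93839457193366)]
[454.7 178.7  56. ] [np.float64(43.24362147354433), np.float64(73.0896121089717), np.float64(45.166748557628196), np.float64(72.84205590011386)] [np.float64(94.31179881726068), np.float64(3.253633147623773), np.float64(1.7373757121031272), np.float64(93.92031234923648)]
[ 451.9 -167.7   56. ] [np.float64(45.918754013431915), np.float64(72.25371603794248), np.float64(45.96188940285534), np.float64(65.60498454055276)] [np.float64(70.78469810586517), np.float64(-25.397412113337968), np.float64(-25.64068954752615), np.float64(62.47743100530466)]
row [0.0006, 0.0008, -0.0012] [-72.8, -24.1, 100.3] deg 0.1 dist 126.0
row [0.0006, 0.0008, -0.0012] [-72.7, -24.2, 230.3] deg 0.1 dist 243.0
```

Request:
move_arm --plan '[[[0,0,0,-36,-12,30,0],[0,0,0,-73,-24,60,0],[0,0,0,-73,-24,100,0],[0,0,0,-73,-24,140,0],[0,0,0,-73,-24,170,0],[0,0,0,-73,-24,170,0]]]'

```text
clock: 12.3
position: [621.6, -1.0, 75.0]
tool_rot: [[-0.989, -0.149, -0.012], [-0.149, 0.989, 0.001], [0.012, 0.003, -1.0]]
ft_force: [-1.4, 0.3, -0.7]
finger_gap: 85.2
```

```bash
python3 - <<'E'
from h import *
snap('wrist','w11');st()
go(loc('red',0,0.5,50),8.7);go(loc('red',0,0.5,14),8.7)
E
```

```text
12.35 [623.9  -1.1  77.8] yaw 8.57 F [0.3 0.9 0.1] gap 85.5 j [  -4.   30.   91.    0.   60. -103.]
row [0.002, -0.0065, -0.0024] [-2.9, 0.2, 27.7] deg 0.4 dist 28.0
row [0.002, -0.0065, -0.0024] [-3.1, 0.2, 63.7] deg 0.4 dist 64.0
```

View pics/w11.png

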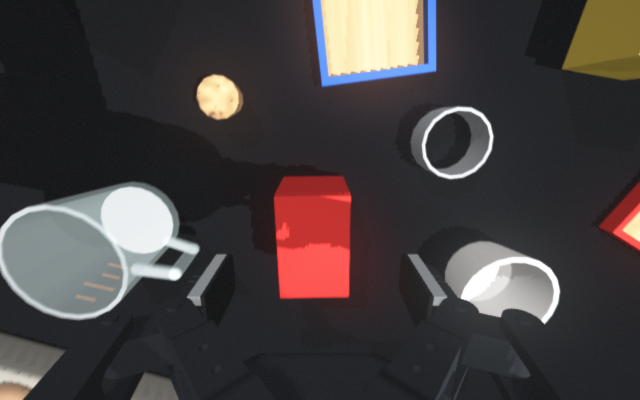

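Request:
move_arm --plan '[[[0,-0.006,0,-3,0,15,0],[0,-0.006,0,-3,0,30,0],[0,-0.006,0,-3,0,45,0],[0,-0.006,0,-3,0,56,0],[0,-0.006,0,-3,0,63,0],[0,-0.006,0,-3,0,63.5,0]]]'

```text
clock: 12.95
position: [626.4, -0.7, 14.4]
tool_rot: [[-0.989, -0.149, -0.001], [-0.149, 0.989, 0.002], [0.001, 0.002, -1.0]]
ft_force: [0.4, 1.0, 0.2]
finger_gap: 85.8
```

```bash
python3 -c "
from h import *
st()"
```

```text
12.95 [626.4  -0.7  14.4] yaw 8.55 F [0.4 1.  0.2] gap 85.8 j [  -4.   34.   94.    0.   52. -103.]
```

Close gradually.

Request:
move_arm --plan '[[[0,0,0,0,0,0,70],[0,0,0,0,0,0,100],[0,0,0,0,0,0,130],[0,0,0,0,0,0,160],[0,0,0,0,0,0,160],[0,0,0,0,0,0,160]]]' --newtons 40

```text
clock: 13.55
position: [627.2, -1.0, 15.3]
tool_rot: [[-0.989, -0.149, 0.001], [-0.149, 0.989, 0.001], [-0.001, 0.001, -1.0]]
ft_force: [-0.9, -1.3, 5.9]
finger_gap: 45.2
```

```bash
python3 -c "
from h import *
snap('wrist','w12');st()"
```

```text
13.6 [627.2  -1.   15.3] yaw 8.56 F [ 0.8 -1.5  5.8] gap 45.3 j [  -4.   34.   94.    0.   52. -103.]
```

View pics/w12.png

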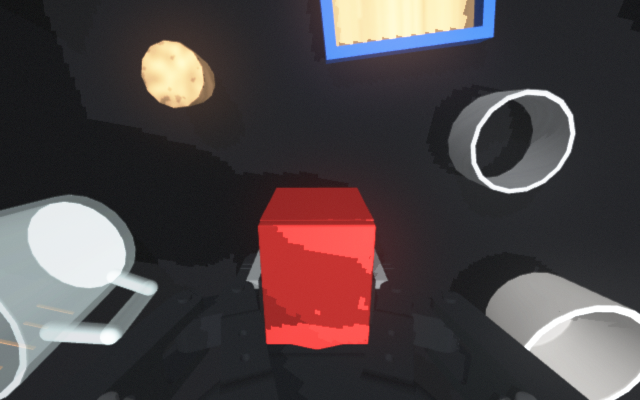

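Request:
move_arm --plan '[[[0,0,0,0,0,-5,160],[0,0,0,0,0,-15,160],[0,0,0,0,0,-35,160],[0,0,0,0,0,-60,160],[0,0,0,0,0,-90,160],[0,0,0,0,0,-110,160],[0,0,0,0,0,-120,160],[0,0,0,0,0,-120,160]]]'

```text
clock: 14.4
position: [627.8, -1.1, 136.9]
tool_rot: [[-0.989, -0.149, 0.004], [-0.149, 0.989, 0.001], [-0.004, 0.001, -1.0]]
ft_force: [-0.4, -1.0, -3.3]
finger_gap: 45.3
```

```bash
python3 -c "
from h import *
st();go([565,284.4,135],-20.3)"
```

```text
14.4 [627.8  -1.1 136.9] yaw 8.56 F [-0.4 -1.  -3.3] gap 45.3 j [  -4.   26.   87.    0.   67. -103.]
row [0.0017, 0.0036, 0.5038] [19.6, 291.6, 2.0] deg 28.9 dist 292.0
```

Request:
move_arm --plan '[[[0,0,0.05,1,15,0,160],[0,0,0.12,3,45,0,160],[0,0,0.2,6,85,0,160],[0,0,0.3,9,130,0,160],[0,0,0.38,12,175,0,160],[0,0,0.45,15,220,0,160],[0,0,0.5,18,260,0,160],[0,0,0.504,19.6,285,0,160]]]'

```text
clock: 15.2
position: [563.5, 280.5, 135.0]
tool_rot: [[-0.938, 0.346, -0.0], [0.346, 0.938, 0.001], [0.0, 0.001, -1.0]]
ft_force: [0.3, -0.0, -3.4]
finger_gap: 46.0
```

```bash
python3 -c "
from h import *
st();go([565,284.4,135],-20.3)"
```

```text
15.2 [563.5 280.5 135. ] yaw -20.27 F [ 0.3 -0.  -3.4] gap 46.0 j [ 23.  26.  87.   0.  67. -47.]
row [0.001, -0.0005, 0.0006] [-0.0, 4.2, -0.0] deg 0.1 dist 4.0
```

Request:
move_arm --plan '[[[0,0,0,0,4,0,160],[0,0,0,0,4,25,160],[0,0,0,0,4,50,160],[0,0,0,0,4,70,160],[0,0,0,0,4,70,160],[0,0,0,0,4,70,160]]]'

```text
clock: 15.8
position: [564.3, 283.3, 63.8]
tool_rot: [[-0.938, 0.347, -0.003], [0.347, 0.938, -0.0], [0.003, -0.001, -1.0]]
ft_force: [-0.7, -0.2, -3.2]
finger_gap: 45.7
```

```bash
python3 -c "
from h import *
snap('wrist','w13');snap('top','t13');st();go([565,284.4,20],-20.3)
cv2.imwrite('pics/t13z.png',cv2.resize(np.load('pics/t13.npz')['im'][130:270,140:300],None,fx=4,fy=4)[:,:,::-1])"
```

```text
15.9 [565.9 284.2  65.7] yaw -20.3 F [ 1.1 -0.3 -3.2] gap 45.6 j [ 23.  31.  90.   0.  59. -47.]
row [0.0019, 0.0006, 0.0] [0.9, -0.2, 45.7] deg 0.1 dist 46.0
```

View pics/w13.png

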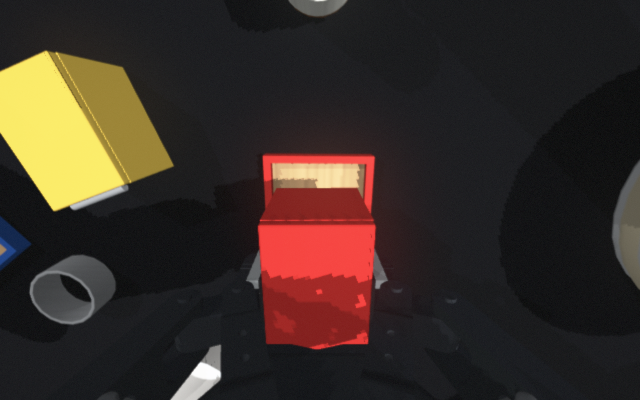

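Request:
move_arm --plan '[[[0,0,0,0,0,12,160],[0,0,0,0,0,24,160],[0,0,0,0,0,34,160],[0,0,0,0,0,40,160],[0,0,0,0,0,43,160],[0,0,0,0,0,44,160],[0,0,0,0,0,44,160]]]'

```text
clock: 16.6
position: [566.0, 284.3, 21.6]
tool_rot: [[-0.938, 0.347, 0.001], [0.347, 0.938, 0.002], [-0.001, 0.002, -1.0]]
ft_force: [-0.0, 0.2, -3.0]
finger_gap: 45.5
```

```bash
python3 -c "
from h import *
st()"
```

```text
16.6 [566.  284.3  21.6] yaw -20.29 F [-0.   0.2 -3. ] gap 45.5 j [ 23.  34.  93.   0.  53. -47.]
```

Request:
move_arm --plan '[[[0,0,0,0,0,1,160],[0,0,0,0,0,1.5,160],[0,0,0,0,0,2,160],[0,0,0,0,0,2.5,160],[0,0,0,0,0,2.5,160]]]'

```text
clock: 17.1
position: [566.1, 284.4, 19.4]
tool_rot: [[-0.938, 0.347, 0.002], [0.347, 0.938, 0.002], [-0.001, 0.002, -1.0]]
ft_force: [-0.9, 0.2, -3.0]
finger_gap: 45.7
```

Request:
move_arm --plan '[[[0,0,0,0,0,0.5,160],[0,0,0,0,0,1,160],[0,0,0,0,0,1,160]]]'

```text
clock: 17.4
position: [566.1, 284.4, 19.4]
tool_rot: [[-0.938, 0.347, 0.002], [0.347, 0.938, 0.002], [-0.001, 0.002, -1.0]]
ft_force: [-1.7, -0.9, 5.0]
finger_gap: 45.7
```

Request:
move_arm --plan '[[[0,0,0,0,0,0,130],[0,0,0,0,0,0,90],[0,0,0,0,0,0,50],[0,0,0,0,0,0,0],[0,0,0,0,0,0,0],[0,0,0,0,0,-40,0],[0,0,0,0,0,-90,0],[0,0,0,0,0,-140,0]]]'

```text
clock: 18.2
position: [565.2, 283.9, 160.0]
tool_rot: [[-0.938, 0.347, -0.0], [0.347, 0.938, 0.001], [0.0, 0.001, -1.0]]
ft_force: [0.9, 0.0, -0.3]
finger_gap: 85.6
```

```bash
python3 -c "
from h import *
snap('wrist','w14');st();go([454.8,178.2,150],.5);go([454.8,178.2,80],.5)"
```

```text
18.25 [570.5 286.2 170.2] yaw -20.29 F [2.9 0.9 5.3] gap 85.4 j [ 23.  25.  84.   0.  70. -47.]
row [0.01, 0.0139, -0.3627] [71.3, -141.6, 17.7] deg 20.8 dist 160.0
row [0.01, 0.0139, -0.3627] [72.1, -142.5, 87.7] deg 20.8 dist 182.0
```

View pics/w14.png

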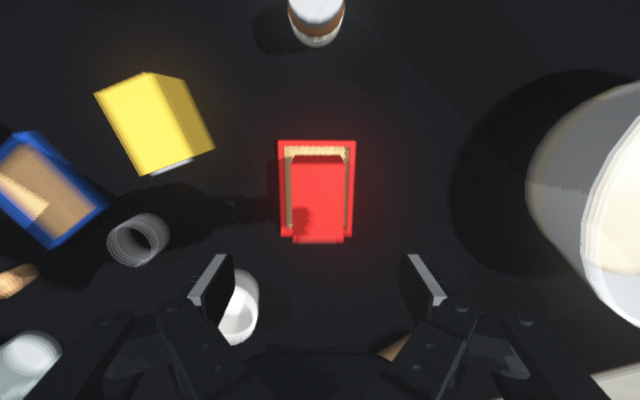

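Request:
move_arm --plan '[[[0,0,-0.06,12,-24,5,0],[0,0,-0.18,30,-60,10,0],[0,0,-0.28,50,-100,15,0],[0,0,-0.363,66,-130,17,0],[0,0,-0.363,72,-142,17,0],[0,0,-0.363,72,-142,50,0],[0,0,-0.363,72,-142,88,0],[0,0,-0.363,72,-142,88,0]]]'

```text
clock: 19.05
position: [452.6, 177.9, 76.5]
tool_rot: [[-1.0, -0.008, 0.008], [-0.008, 1.0, 0.006], [-0.008, 0.005, -1.0]]
ft_force: [-0.4, -1.4, -0.0]
finger_gap: 85.3
```

```bash
python3 -c "
from h import *
snap('wrist','w15');st();go([454.8,178.2,14.5],.5)"
```

```text
19.1 [454.  178.3  78.2] yaw 0.46 F [ 0.2  0.6 -0.1] gap 85.6 j [ 16.  21. 109.   0.  50. -74.]
row [0.0061, 0.0111, -0.0006] [-0.1, -0.5, 63.7] deg 0.7 dist 64.0
```

View pics/w15.png

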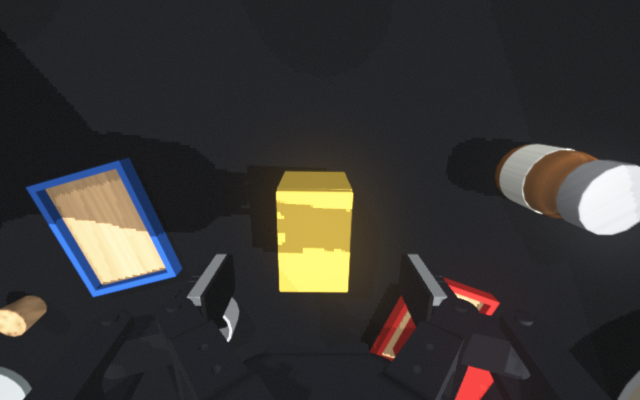

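Request:
move_arm --plan '[[[0.006,0.011,0,0,-0.5,15,0],[0.006,0.011,0,0,-0.5,30,0],[0.006,0.011,0,0,-0.5,45,0],[0.006,0.011,0,0,-0.5,57,0],[0.006,0.011,0,0,-0.5,63,0],[0.006,0.011,0,0,-0.5,63,0],[0.006,0.011,0,0,-0.5,63,70],[0.006,0.011,0,0,-0.5,63,100]]]'

```text
clock: 19.9
position: [455.6, 178.6, 16.1]
tool_rot: [[-1.0, -0.008, 0.002], [-0.008, 1.0, 0.001], [-0.002, 0.001, -1.0]]
ft_force: [0.3, -0.4, -0.2]
finger_gap: 59.3
```

Request:
move_arm --plan '[[[0,0,0,0,0,0,130],[0,0,0,0,0,0,160],[0,0,0,0,0,0,160],[0,0,0,0,0,0,160]]]'

```text
clock: 20.3
position: [456.1, 178.6, 16.8]
tool_rot: [[-1.0, -0.008, 0.003], [-0.008, 1.0, 0.001], [-0.003, 0.001, -1.0]]
ft_force: [-0.0, -0.8, 6.8]
finger_gap: 45.6
```

```bash
python3 -c "
from h import *
st()"
```

```text
20.3 [456.1 178.6  16.8] yaw 0.47 F [-0.  -0.8  6.8] gap 45.6 j [ 16.  27. 111.  -0.  42. -74.]
```

Request:
move_arm --plan '[[[0,0,0,0,0,-5,160],[0,0,0,0,0,-15,160],[0,0,0,0,0,-35,160],[0,0,0,0,0,-60,160],[0,0,0,0,0,-90,160],[0,0,0,0,0,-115,160],[0,0,0,0,0,-125,160],[0,0,0,0,0,-125,160]]]'

```text
clock: 21.1
position: [456.4, 178.8, 143.2]
tool_rot: [[-1.0, -0.008, 0.006], [-0.008, 1.0, 0.002], [-0.006, 0.002, -1.0]]
ft_force: [0.1, -0.3, -4.2]
finger_gap: 45.5
```

```bash
python3 -c "
from h import *
st();go([566,-293.2,140],-7.3)"
```

```text
21.1 [456.4 178.8 143.2] yaw 0.47 F [ 0.1 -0.3 -4.2] gap 45.5 j [ 16.  16. 104.   0.  60. -74.]
row [0.0022, 0.0061, 0.1355] [-105.7, -472.9, 3.0] deg 7.8 dist 485.0
```

Request:
move_arm --plan '[[[0,0.005,0,-3,-15,0,160],[0,0.005,0.01,-9,-40,0,160],[0,0.005,0.03,-17,-75,0,160],[0,0.005,0.05,-26,-115,0,160],[0,0.005,0.07,-35,-155,0,160],[0,0.005,0.08,-44,-195,0,160],[0,0.005,0.1,-53,-235,0,160],[0,0.005,0.11,-60,-270,0,160]]]'

```text
clock: 21.9
position: [517.7, -92.5, 141.1]
tool_rot: [[-0.995, 0.103, -0.002], [0.103, 0.995, 0.003], [0.002, 0.003, -1.0]]
ft_force: [0.6, 0.7, -3.9]
finger_gap: 45.6
```

```bash
python3 -c "
from h import *
st();go([566,-293.2,140],-7.3)"
```

```text
21.9 [517.7 -92.5 141.1] yaw -5.91 F [ 0.6  0.7 -3.9] gap 45.6 j [-15.  19.  99.   0.  62. -99.]
row [0.0026, -0.0023, 0.0243] [-68.7, -194.7, 0.5] deg 1.4 dist 206.0
```

Request:
move_arm --plan '[[[0,0,0.01,-10,-30,0,160],[0,0,0.02,-24,-68,0,160],[0,0,0.024,-38,-108,0,160],[0,0,0.024,-52,-148,0,160],[0,0,0.024,-63,-180,0,160],[0,0,0.024,-69,-195,0,160],[0,0,0.024,-69,-195,0,160]]]'

```text
clock: 22.6
position: [566.0, -295.6, 138.2]
tool_rot: [[-0.992, 0.129, -0.004], [0.129, 0.992, 0.004], [0.004, 0.003, -1.0]]
ft_force: [0.1, 1.1, -3.9]
finger_gap: 45.9
```

```bash
python3 -c "
from h import *
st();go([566,-293.2,70],-7.3)"
```

```text
22.6 [ 566.  -295.6  138.2] yaw -7.43 F [ 0.1  1.1 -3.9] gap 45.9 j [ -31.   27.   85.    0.   68. -114.]
row [0.0031, -0.0043, -0.0023] [-0.0, 2.2, 68.2] deg 0.3 dist 68.0
```

Request:
move_arm --plan '[[[0,-0.004,0,0,1,10,160],[0,-0.004,0,0,2,28,160],[0,-0.004,0,0,2,46,160],[0,-0.004,0,0,2,62,160],[0,-0.004,0,0,2,68,160],[0,-0.004,0,0,2,68,160],[0,-0.004,0,0,2,68,160]]]'

```text
clock: 23.3
position: [566.0, -292.6, 70.3]
tool_rot: [[-0.992, 0.129, -0.0], [0.129, 0.992, 0.003], [0.001, 0.003, -1.0]]
ft_force: [0.1, -0.5, -5.6]
finger_gap: 45.4
```

```bash
python3 -c "
from h import *
snap('wrist','w16');st();go([566,-293.2,22],-7.3)"
```

```text
23.35 [ 566.5 -293.    70.8] yaw -7.4 F [ 0.8 -0.3 -4.4] gap 45.5 j [ -31.   31.   89.    0.   60. -114.]
row [0.0028, 0.0007, -0.0018] [0.5, -0.4, 48.8] deg 0.2 dist 49.0
```

View pics/w16.png

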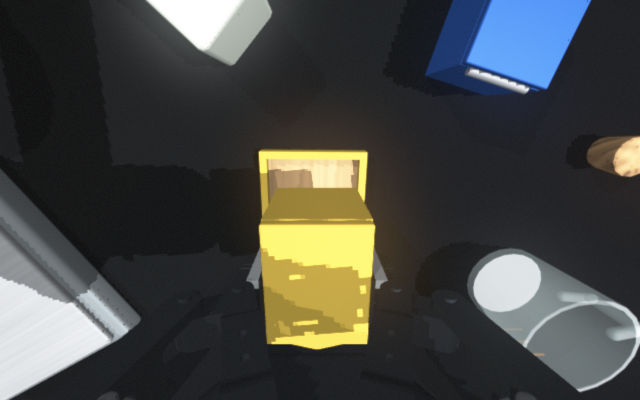

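Request:
move_arm --plan '[[[0,0,0,0,-2,12,160],[0,0,0,0,-2,26,160],[0,0,0,0,-2,38,160],[0,0,0,0,-2,45,160],[0,0,0,0,-2,48,160],[0,0,0,0,-2,49,160],[0,0,0,0,-2,49,160]]]'

```text
clock: 24.05
position: [566.5, -295.1, 21.8]
tool_rot: [[-0.992, 0.129, 0.001], [0.129, 0.992, 0.002], [-0.001, 0.003, -1.0]]
ft_force: [-0.2, 0.1, -4.0]
finger_gap: 45.5
```

Request:
move_arm --plan '[[[0,0,0,0,0,0.5,160],[0,0,0,0,0,1,160],[0,0,0,0,0,1,160]]]'

```text
clock: 24.35
position: [566.7, -295.2, 21.1]
tool_rot: [[-0.992, 0.129, 0.002], [0.129, 0.992, 0.002], [-0.002, 0.002, -1.0]]
ft_force: [0.3, 0.1, -5.2]
finger_gap: 45.5
```

Request:
move_arm --plan '[[[0,0,0,0,0,0.5,160],[0,0,0,0,0,1,160],[0,0,0,0,0,1.5,160],[0,0,0,0,0,1.5,160]]]'

```text
clock: 24.75
position: [566.7, -295.2, 20.9]
tool_rot: [[-0.992, 0.129, 0.002], [0.129, 0.992, 0.002], [-0.002, 0.002, -1.0]]
ft_force: [-2.7, 1.8, 4.5]
finger_gap: 45.5
```

Contact at the expected height (16.8 + 4). Release and rise.

Request:
move_arm --plan '[[[0,0,0,0,0,0,130],[0,0,0,0,0,0,90],[0,0,0,0,0,0,50],[0,0,0,0,0,0,0],[0,0,0,0,0,0,0],[0,0,0,0,0,-40,0],[0,0,0,0,0,-90,0],[0,0,0,0,0,-120,0]]]'

```text
clock: 25.55
position: [567.8, -296.2, 144.2]
tool_rot: [[-0.992, 0.129, 0.006], [0.129, 0.992, -0.0], [-0.006, 0.0, -1.0]]
ft_force: [0.6, -0.1, 0.2]
finger_gap: 85.4
```

```bash
python3 -c "
from h import *
snap('wrist','w17');st();go([452.5,-168.4,150],-23.8);go([452.5,-168.4,80],-23.8)"
```

```text
25.6 [ 570.2 -297.6  149.1] yaw -7.39 F [ 1.8 -0.8  3.3] gap 85.8 j [ -31.   26.   85.    0.   68. -114.]
row [-0.001, 0.0137, 0.2864] [133.4, 113.0, -3.0] deg 16.4 dist 175.0
row [-0.001, 0.0137, 0.2864] [134.3, 113.2, 67.0] deg 16.4 dist 188.0
```

View pics/w17.png

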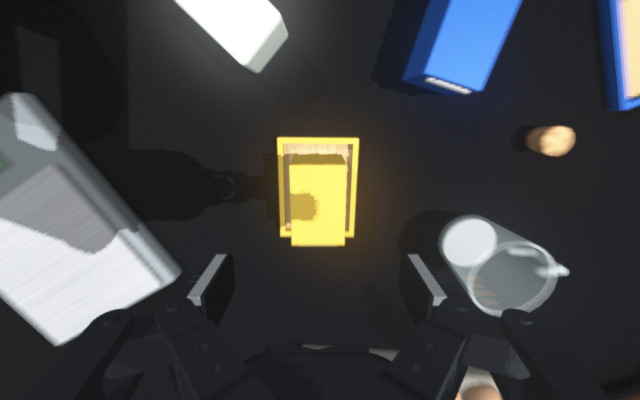

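Request:
move_arm --plan '[[[0,0,0.05,16,14,0,0],[0,0,0.14,45,38,0,0],[0,0,0.22,78,66,0,0],[0,0,0.286,110,93,0,0],[0,0.01,0.286,134,113,0,0],[0,0.01,0.286,134,113,30,0],[0,0.01,0.286,134,113,67,0],[0,0.01,0.286,134,113,67,0]]]'

```text
clock: 26.4
position: [449.4, -166.9, 76.9]
tool_rot: [[-0.915, 0.403, -0.004], [0.403, 0.915, 0.002], [0.005, -0.0, -1.0]]
ft_force: [-0.6, 0.2, 0.3]
finger_gap: 85.5
```

```bash
python3 -c "
from h import *
snap('wrist','w18');st();go([452.5,-168.4,14.5],-23.8)"
```

```text
26.45 [ 450.8 -167.7   78.5] yaw -23.77 F [ 0.6 -0.3  0.8] gap 85.3 j [-25.  20. 109.  -0.  51. -92.]
row [-0.0003, -0.0018, 0.0005] [-2.0, 0.0, 64.0] deg 0.1 dist 64.0
```

View pics/w18.png

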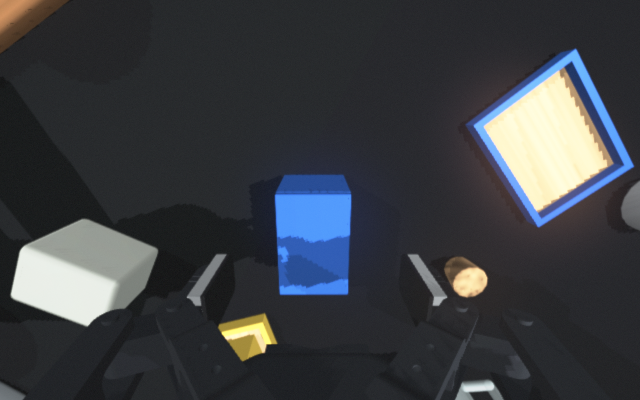

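```bash
python3 -c "
from h import *
p,e=tri(('w2',259,160),('w3',402,203));print(p,e)
a=np.radians(-23.8);d=p[:2]-[452.5,-168.4];print(d@[np.cos(a),np.sin(a)],d@[-np.sin(a),np.cos(a)])
for f,q in(('w18',(467,270)),):
  p=onz(f,*q,20);d=p[:2]-[452.5,-168.4];print(p,d@[np.cos(a),np.sin(a)],d@[-np.sin(a),np.cos(a)])
"
```

```text
[544.82985626 -75.51625956  19.67396345] [np.float64(0.18828420100514096), np.float64(0.18828420100485793)]
46.99529805833943 122.2441555088521
[536.85474071 -73.70631257  20.        ] 38.96799338698643 120.68186363329436
```

Cork is 122 mm sideways; clear. Grasp.

Request:
move_arm --plan '[[[0,0,0,-2,0,15,0],[0,0,0,-2,0,30,0],[0,0,0,-2,0,45,0],[0,0,0,-2,0,57,0],[0,0,0,-2,0,63,0],[0,0,0,-2,0,63.5,0],[0,0,0,-2,0,63.5,70],[0,0,0,-2,0,63.5,100]]]'

```text
clock: 27.25
position: [453.3, -168.8, 15.9]
tool_rot: [[-0.915, 0.403, -0.0], [0.403, 0.915, -0.0], [0.0, -0.0, -1.0]]
ft_force: [0.2, 0.1, -0.2]
finger_gap: 58.9
```

Request:
move_arm --plan '[[[0,0,0,0,0,0,130],[0,0,0,0,0,0,160],[0,0,0,0,0,0,160],[0,0,0,0,0,0,160]]]'

```text
clock: 27.65
position: [453.7, -169.1, 16.5]
tool_rot: [[-0.915, 0.403, 0.001], [0.403, 0.915, -0.001], [-0.001, -0.001, -1.0]]
ft_force: [-1.5, -0.6, 6.6]
finger_gap: 45.5
```

```bash
python3 -c "
from h import *
st()"
```

```text
27.65 [ 453.7 -169.1   16.5] yaw -23.76 F [-1.5 -0.6  6.6] gap 45.5 j [-25.  26. 112.  -0.  42. -92.]
```

Request:
move_arm --plan '[[[0,0,0,0,0,-5,160],[0,0,0,0,0,-15,160],[0,0,0,0,0,-35,160],[0,0,0,0,0,-60,160],[0,0,0,0,0,-85,160],[0,0,0,0,0,-95,160],[0,0,0,0,0,-95,160]]]'

```text
clock: 28.35
position: [454.5, -169.4, 113.0]
tool_rot: [[-0.915, 0.403, 0.004], [0.403, 0.915, -0.002], [-0.005, -0.001, -1.0]]
ft_force: [-0.2, -0.4, -3.3]
finger_gap: 45.6
```

```bash
python3 -c "
from h import *
st();go([469.5,12.9,110],15.8)"
```

```text
28.35 [ 454.5 -169.4  113. ] yaw -23.77 F [-0.2 -0.4 -3.3] gap 45.6 j [-25.  18. 106.  -0.  56. -92.]
row [-0.0022, 0.0043, -0.6906] [59.8, 172.9, 2.6] deg 39.6 dist 183.0
```

Request:
move_arm --plan '[[[0,0,-0.05,4,12,0,160],[0,0,-0.15,12,35,0,160],[0,0,-0.27,22,65,0,160],[0,0,-0.39,34,98,0,160],[0,0,-0.5,44,128,0,160],[0,0,-0.6,53,155,0,160],[0,0,-0.69,60,173,0,160],[0,0,-0.69,60,173,0,160]]]'

```text
clock: 29.15
position: [467.6, 16.2, 111.1]
tool_rot: [[-0.961, -0.278, 0.0], [-0.278, 0.961, -0.001], [-0.0, -0.001, -1.0]]
ft_force: [0.5, -0.7, -5.2]
finger_gap: 45.6
```

```bash
python3 -c "
from h import *
st();go([469.5,12.9,70],15.8)"
```

```text
29.15 [467.6  16.2 111.1] yaw 16.11 F [ 0.5 -0.7 -5.2] gap 45.6 j [  -3.   17.  108.   -0.   55. -109.]
row [-0.0011, 0.0001, 0.0055] [-0.9, -3.6, 41.1] deg 0.3 dist 41.0
```

Request:
move_arm --plan '[[[0,0,0.005,-1,-2,5,160],[0,0,0.005,-1,-3,18,160],[0,0,0.005,-1,-3.5,30,160],[0,0,0.005,-1,-3.5,41,160],[0,0,0.005,-1,-3.5,41,160],[0,0,0.005,-1,-3.5,41,160]]]'

```text
clock: 29.75
position: [469.2, 12.6, 69.6]
tool_rot: [[-0.962, -0.272, -0.001], [-0.272, 0.962, -0.001], [0.001, -0.001, -1.0]]
ft_force: [-0.3, -0.7, -3.6]
finger_gap: 45.6
```

```bash
python3 -c "
from h import *
snap('wrist','w19');st();go([469.5,12.9,22],15.8)"
```

```text
29.8 [469.7  12.7  70. ] yaw 15.78 F [ 0.2  0.2 -3.7] gap 45.6 j [  -4.   20.  111.   -0.   49. -109.]
row [-0.001, -0.0001, -0.0003] [0.1, 0.3, 48.0] deg 0.1 dist 48.0
```

View pics/w19.png

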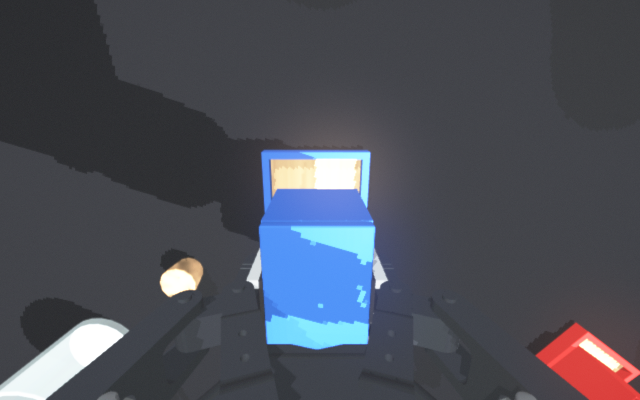

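Centred over the blue tray (tray 262–370, tin 262–373). Lower.

Request:
move_arm --plan '[[[0,0,0,0,0,12,160],[0,0,0,0,0,26,160],[0,0,0,0,0,38,160],[0,0,0,0,0,45,160],[0,0,0,0,0,48,160],[0,0,0,0,0,48.5,160],[0,0,0,0,0,48.5,160]]]'

```text
clock: 30.5
position: [470.1, 12.6, 21.9]
tool_rot: [[-0.962, -0.272, 0.001], [-0.272, 0.962, -0.001], [-0.001, -0.001, -1.0]]
ft_force: [-0.3, 0.1, -3.8]
finger_gap: 45.6
```

Request:
move_arm --plan '[[[0,0,0,0,0,0.5,160],[0,0,0,0,0,1,160],[0,0,0,0,0,1.5,160],[0,0,0,0,0,1.5,160]]]'

```text
clock: 30.9
position: [470.3, 12.6, 20.6]
tool_rot: [[-0.962, -0.272, 0.001], [-0.272, 0.962, -0.001], [-0.001, -0.001, -1.0]]
ft_force: [0.2, -0.2, -2.8]
finger_gap: 45.6
```

Request:
move_arm --plan '[[[0,0,0,0,0,0.5,160],[0,0,0,0,0,1,160],[0,0,0,0,0,1,160]]]'

```text
clock: 31.2
position: [470.3, 12.6, 20.5]
tool_rot: [[-0.962, -0.272, 0.002], [-0.272, 0.962, -0.001], [-0.002, -0.002, -1.0]]
ft_force: [-1.5, -0.2, 8.1]
finger_gap: 45.2
```

Request:
move_arm --plan '[[[0,0,0,0,0,0,130],[0,0,0,0,0,0,90],[0,0,0,0,0,0,50],[0,0,0,0,0,0,0],[0,0,0,0,0,0,0],[0,0,0,0,0,-40,0],[0,0,0,0,0,-90,0],[0,0,0,0,0,-140,0]]]'

```text
clock: 32.0
position: [469.2, 12.8, 161.5]
tool_rot: [[-0.962, -0.272, -0.0], [-0.272, 0.962, -0.001], [0.001, -0.001, -1.0]]
ft_force: [1.3, 0.6, -0.1]
finger_gap: 85.5
```

```bash
python3 -c "
from h import *
st();go([559,0,260],0)"
```

```text
32.0 [469.2  12.8 161.5] yaw 15.79 F [ 1.3  0.6 -0.1] gap 85.5 j [  -4.   13.  104.   -0.   63. -109.]
row [-0.0009, -0.0006, 0.2755] [-82.9, -36.9, -98.6] deg 15.8 dist 134.0
```

Request:
move_arm --plan '[[[0,0,0.1,-25,-12,-35,0],[0,0,0.2,-50,-24,-65,0],[0,0,0.276,-83,-37,-98,0],[0,0,0.276,-83,-37,-98,0],[0,0,0.276,-83,-37,-98,0],[0,0,0.276,-83,-37,-98,0]]]'

```text
clock: 32.6
position: [557.0, 0.1, 257.8]
tool_rot: [[-1.0, 0.0, -0.005], [0.0, 1.0, -0.001], [0.005, -0.001, -1.0]]
ft_force: [-1.3, -0.0, -0.1]
finger_gap: 85.2
```

```bash
python3 -c "
from h import *
st();snap('wrist','w20');snap('side','s20');snap('top','t20')
cv2.imwrite('pics/s20z.png',cv2.resize(np.load('pics/s20.npz')['im'][130:370,200:520],None,fx=2.4,fy=2.4)[:,:,::-1])
"
```

```text
32.6 [5.570e+02 1.000e-01 2.578e+02] yaw -0.0 F [-1.3 -0.  -0.1] gap 85.2 j [ -4.  15.  86.  -0.  79. -94.]
```

View pics/w20.png

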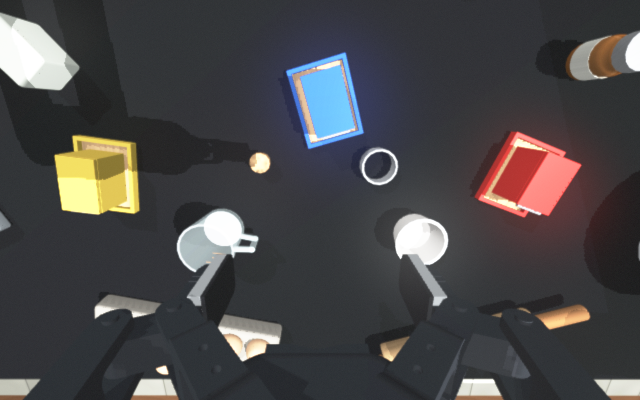

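View pics/s20z.png

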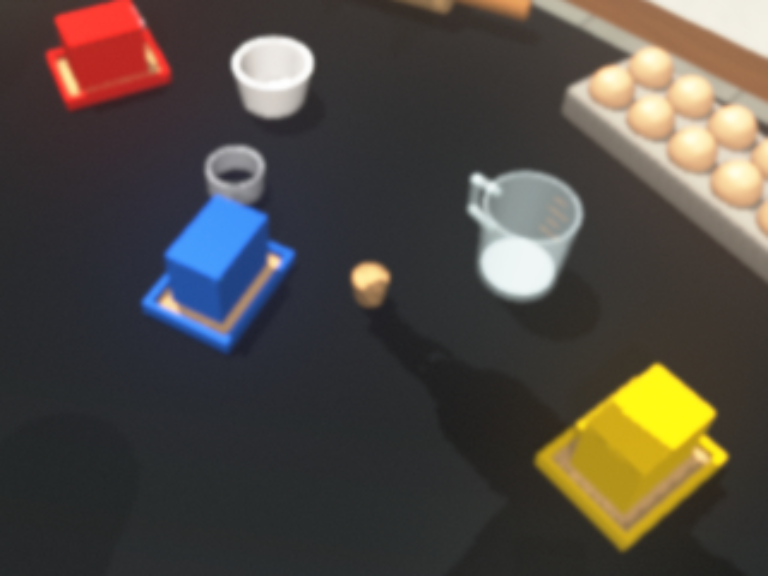

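```bash
python3 -c "
from h import *
im=np.load('pics/w20.npz')['im']
z=lambda a,u,v,w,h,s:cv2.resize(a[v:v+h,u:u+w],(int(w*s),int(h*s)),interpolation=2)
a=z(im,40,125,130,100,3);b=z(im,460,120,130,100,3)
s=np.load('pics/s20.npz')['im'];c=z(s,205,125,130,100,3);d=z(s,410,270,130,100,3)
cv2.imwrite('pics/q20.png',np.vstack([np.hstack([a,b]),np.hstack([c,d])])[:,:,::-1])
"
```

```text
(no output)
```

View pics/q20.png

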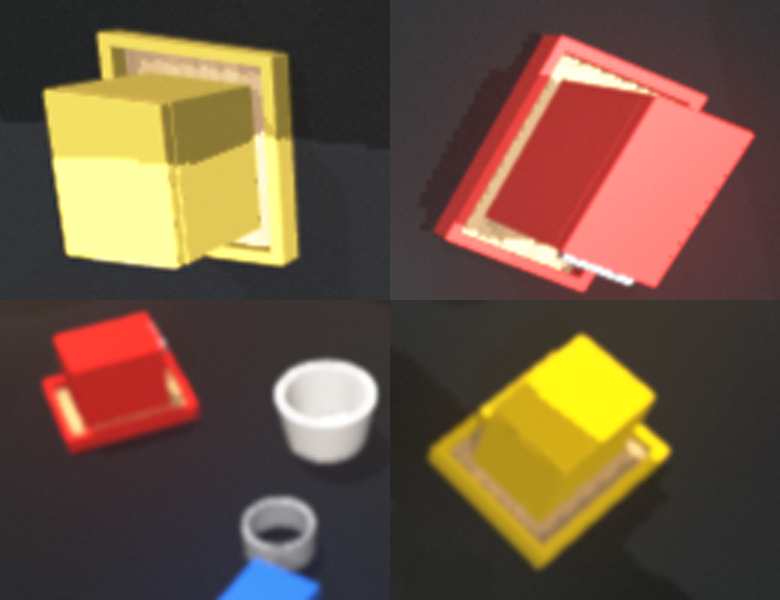

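```bash
python3 -c "
from h import *
np.set_printoptions(precision=1,suppress=True)
W=lambda q,u,v:('w20',(q[0]+.5)/3-.5+u,(q[1]+.5)/3-.5+v)
S=lambda q,u,v:('s20',(q[0]+.5)/3-.5+u,(q[1]+.5)/3-.5+v)
print('yellow')
for a,b in(((44,92),(570-390,474-300)),((163,102),(498-390,406-300)),((183,267),(582-390,335-300)),((68,260),(655-390,398-300))):
  print(tri(W(a,40,125),S(b,410,270)))
print('red')
for a,b in(((655-390,97),(54,338-300)),((752-390,133),(150,314-300)),((565-390,257),(64,374-300))):
  print(tri(W(a,460,120),S(b,205,125)))
print('jug',onz('w20',210,240,70),onz('w20',256,240,40),onz('w2',256,240,40))
a=np.load('pics/top0.npz')['im'].astype(int);b=np.load('pics/t20.npz')['im'].astype(int)
d=abs(a-b).sum(2);print('jugdiff',d[130:180,370:425].max(),d[130:180,370:425].mean())
"
```

```text
yellow
(array([ 530.8, -314. ,   58.7]), [np.float64(1.2276801768782701), np.float64(1.2276801768781256)])
(array([ 535.9, -268.1,   59. ]), [np.float64(2.510717013899709), np.float64(2.510717013899837)])
(array([ 605.4, -275.7,   58.4]), [np.float64(1.227395156599472), np.float64(1.227395156599465)])
(array([ 600.4, -322.4,   58.5]), [np.float64(0.5337469199540995), np.float64(0.5337469199540307)])
red
(array([514.3, 249.7, 106.2]), [np.float64(10.715482113420528), np.float64(10.715482113420547)])
(array([522.9, 182. , 178.5]), [np.float64(19.839253029712868), np.float64(19.839253029712836)])
(array([584.8, 322.4,   0.2]), [np.float64(35.93696117121749), np.float64(35.936961171217604)])
jug [ 635.5 -134.5   70. ] [649.7 -83.1  40. ] [653.  -82.3  40. ]
jugdiff 532 122.43054545454545
```

View pics/t20.png

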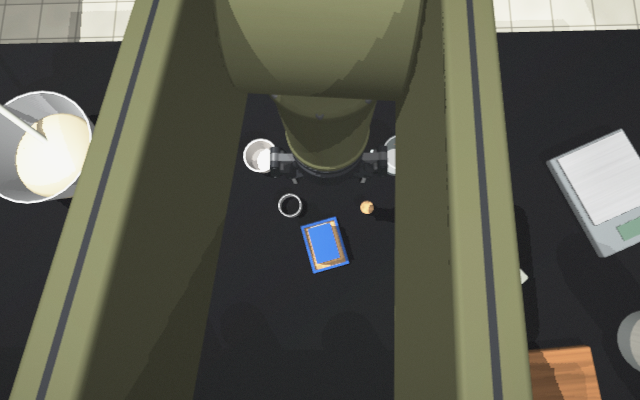

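```bash
python3 -c "
from h import *
np.set_printoptions(precision=1,suppress=True)
W=lambda q,u,v:('w20',(q[0]+.5)/3-.5+u,(q[1]+.5)/3-.5+v)
S=lambda q,u,v:('s20',(q[0]+.5)/3-.5+u,(q[1]+.5)/3-.5+v)
for a,b in(((655-390,97),(64,74)),((752-390,133),(54,38)),((655-390,290),(150,14)),((565-390,257),(165,50))):
  print(tri(W(a,460,120),S(b,205,125)))
# blue: w20 and side zoom (2.4, origin 200,130)
for a,b in(((300,74),(217,275)),((347,65),(165,250)),((357,127),(222,198)),((311,139),(268,213))):
  print('blue',tri(('w20',*a),('s20',(b[0])/2.4+200,b[1]/2.4+130)))
"
```

```text
(array([525.6, 282.5,  54.6]), [np.float64(2.3681998879111315), np.float64(2.3681998879111226)])
(array([539.6, 315.4,  63.2]), [np.float64(0.43094372123252506), np.float64(0.4309437212324956)])
(array([605.8, 287.9,  66.3]), [np.float64(1.9683656930574738), np.float64(1.9683656930576374)])
(array([595.1, 257.3,  54.2]), [np.float64(1.1477169581714741), np.float64(1.1477169581716204)])
blue (array([442.8, -18.1,  66.3]), [np.float64(1.936625078267002), np.float64(1.9366250782669796)])
blue (array([433.9,  32. ,  59.4]), [np.float64(3.14591685102378), np.float64(3.145916851023827)])
blue (array([500.5,  45.7,  53.9]), [np.float64(4.2463279398052896), np.float64(4.246327939805257)])
blue (array([509.1,  -4.9,  70. ]), [np.float64(0.7118446366051258), np.float64(0.7118446366051548)])
```

Request:
move_arm --plan '[[[0,0,0,10,40,10,0],[0,0,0,20,80,20,0],[0,0,0,25,120,30,0],[0,0,0,30,150,30,0],[0,0,0,30,150,30,0],[0,0,0,30,150,30,0],[0,0,0,30,150,30,0]]]'

```text
clock: 33.45
position: [526.8, 149.3, 227.7]
tool_rot: [[-1.0, 0.0, -0.005], [0.0, 1.0, -0.001], [0.005, -0.001, -1.0]]
ft_force: [0.4, 0.5, -0.3]
finger_gap: 85.5
```

```bash
python3 -c "
from h import *
st();snap('wrist','w21')
im=np.load('pics/w21.npz')['im'];im0=np.load('pics/w20.npz')['im']
z=lambda a,u,v,w,h,s:cv2.resize(a[v:v+h,u:u+w],(int(w*s),int(h*s)),interpolation=2)
cv2.imwrite('pics/q21.png',np.hstack([z(im0,270,40,110,120,3.5),z(im0,470,120,110,120,3.5)])[:,:,::-1])
"
```

```text
33.45 [526.8 149.3 227.7] yaw -0.02 F [ 0.4  0.5 -0.3] gap 85.5 j [ 11.  16.  90.  -0.  75. -79.]
```

View pics/w21.png

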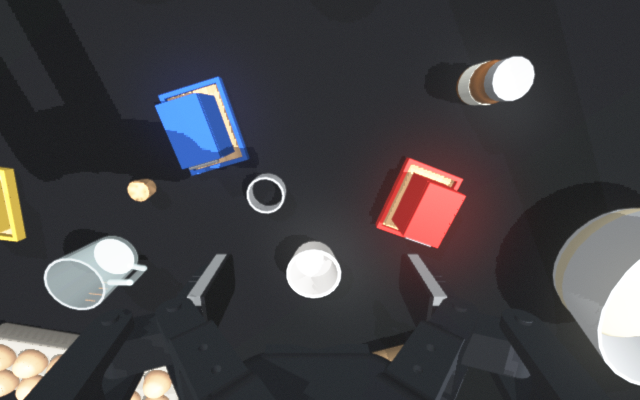

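View pics/q21.png

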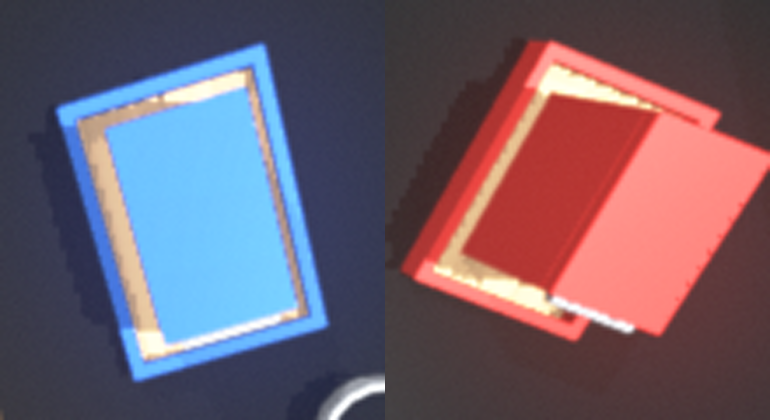

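```bash
python3 -c "
from h import *
im=np.load('pics/w21.npz')['im']
z=lambda a,u,v,w,h,s:cv2.resize(a[v:v+h,u:u+w],(int(w*s),int(h*s)),interpolation=2)
cv2.imwrite('pics/q22.png',np.hstack([z(im,145,65,110,120,3.5),z(im,370,145,110,120,3.5)])[:,:,::-1])
"
```

```text
(no output)
```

View pics/q22.png

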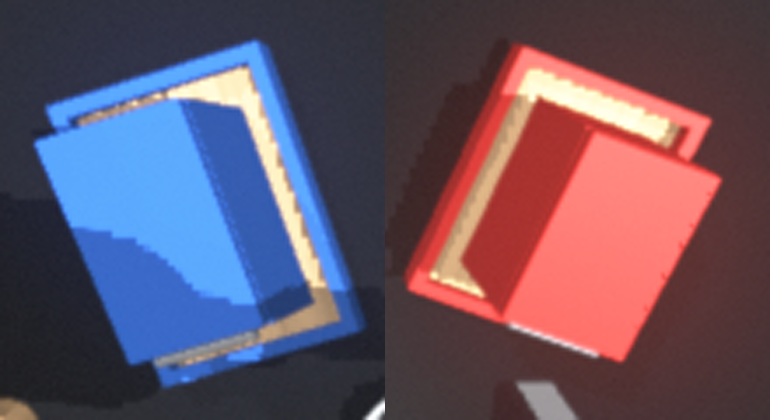

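```bash
python3 -c "
from h import *
np.set_printoptions(precision=1,suppress=True)
g=lambda f,q,u,v:(f,(q[0]+.5)/3.5-.5+u,(q[1]+.5)/3.5-.5+v)
for a,b in(((105,128),(35,143)),((248,90),(180,98)),((298,312),(258,332)),((165,345),(130,364))):
  print('blue',tri(g('w20',a,270,40),g('w21',b,145,65)))
for a,b in(((660-385,112),(590-385,130)),((770-385,155),(722-385,180)),((660-385,335),(625-385,362)),((552-385,298),(505-385,320))):
  print('red',tri(g('w20',a,470,120),g('w21',b,370,145)))
st()"
```

```text
blue (array([443.2, -17.6,  59.5]), [np.float64(0.3734386843101683), np.float64(0.3734386843100855)])
blue (array([431.5,  27.1,  59.3]), [np.float64(0.39881897366003805), np.float64(0.398818973660074)])
blue (array([498.7,  44.6,  65.2]), [np.float64(0.022192473897416118), np.float64(0.022192473897386742)])
blue (array([509.7,   1.2,  59.7]), [np.float64(0.038737382976024436), np.float64(0.038737382976096045)])
red (array([524.8, 274.4,  61.3]), [np.float64(0.501164368896666), np.float64(0.5011643688967846)])
red (array([541.7, 321.1,  56.2]), [np.float64(0.817942568074945), np.float64(0.8179425680748411)])
red (array([606.9, 296.7,  58.7]), [np.float64(0.3538383480067787), np.float64(0.3538383480069276)])
red (array([592.2, 254.5,  57.9]), [np.float64(0.3790211200620636), np.float64(0.3790211200621277)])
33.5 [527.  149.1 227.8] yaw -0.06 F [ 1.  -0.9 -0.5] gap 85.5 j [ 11.  16.  90.  -0.  75. -79.]
```

```bash
python3 -c "
from h import *
print(order.job_done());st()"
```

```text
the job is handed in; nothing more can be done
None
the job is handed in; nothing more can be done
```

I shut the red, yellow and blue lids in that order, each pressed down until the fingertips met a 3–5 N resistance at 55.9 mm. I then gripped each tin across its width and set it down in the tray of its own colour. The job was handed in at about 33.5 s, with the gripper open and clear of everything.

**Heights:** For all three tins, triangulated lid corners came out at about 56–65 mm against an expected 60 mm. Yellow was measured with the wrist and side cameras, and red and blue with two wrist views. The scatter fits my picking corners by hand. It does not tilt along the hinge direction, so the lids look fully shut and the tins flat on the floor.

**Position:** All three tins lie inside their tray walls in the wrist and side pictures. Each landed within 2 mm of the height expected for standing on the 4 mm floor.

**Jug:** It is upright, and its rim and handle are within about 3 mm of where they were first measured, which is about the measuring error. The top camera could not confirm this, because the arm hid the jug.

**Check that disagreed:** An early check of red and blue against the side camera gave scattered heights (54–70 mm). It came from that camera's blurred picture, and the sharper wrist pair gave the figures above. No force or grip reading was abnormal.

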